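# Stand the amber glassware on its cork pads

### The arm

A 7-joint arm with a two-finger parallel gripper is mounted at the origin on the work surface. World frame = base frame: x ahead of the robot, y to its left, z up, the work surface at z = 0. Lengths are in mm, angles in rad, forces in N, time in s.
With the tool pointing down it reaches from about 425 to 950 mm from the base axis. Payload 4.7 kg.
Tool frame: the origin (TCP) lies midway between the tips of the shut fingers; the grasp point (between the pads) lies ctrl.tcp_to_grasp behind it (ctrl.tcp_to_grasp is the distance from the TCP to the grasp point, in mm); z points along the fingers, y is the direction in which the jaws open and shut (so a half turn about z gives the same grasp; the last joint's range is limited). The gripper opens to 87 mm and grips with 3 to 60 N. Pads are 19 mm wide; open, the fingers measure 117 mm over their backs; the gripper's body (75 mm by 190 mm) begins 51 mm behind the grasp point.
Start: joints at [1.264, 0.469, -0.049, 1.532, 0.024, 1.141, -0.082], TCP at [185.161, -649.128, 194.973] pointing down, gripper open.
Joint ranges: [-2.59, 2.59], [-0.33, 1.99], [-1.39, 1.29], [0.1, 2.45], [-1.04, 4.18], [0.21, 1.99], [-2.66, 2.66]. Speed limits (rad/s): [2.57, 2.57, 3.14, 3.14, 3.14, 3.14, 3.14].

### API

Orientations are given as [roll, pitch, yaw] about the fixed x, y, z axes, in that order (R = Rz(yaw) Ry(pitch) Rx(roll)).
In Python, from workcell import ctrl gives the robot as it stands.
- The arm moves only by the tool jog_arm, never from a script. Its argument "series" is a list of rows, each an object of numbers: "x", "y", "z": the shift along the tool's x, y, z in cm; "rx", "ry", "rz": the turn, a rotation vector about the tool's x, y, z in degrees; "claw": the gripper command: -1 is fully open, 1 is shut, values between are in proportion. A call has 1 to 8 rows; each row shifts and turns the commanded pose from where the row before left it, along the tool's axes as they then stand; what a row does not reach is not made up. A row lasts 1/12 s, in which the tool goes at most 41.7 mm and 7.16 degrees, less where a joint would pass 70% of its speed; a pose out of reach is approached as far as the arm can. A call is refused whole if a number of a shift passes 4.17 or a number of a turn 7.16, either way. A call with a gripper value outside its range is refused whole. The fingers move at their own pace and stop on an object; the grip force is fixed at half the most. Time passes only in rows, so rows that do not move let the fingers close. It gives the time, the measured TCP pose, the force and the opening at its end, in the units of the state.
- ctrl.get_obs(): the state, without advancing time (a new reading comes with each control period).
- ctrl.capture(name): name is "side" or "top" or "wrist"; returns a dict with "color" (480x640x3 uint8, blue, green, red), "fov_y" (degrees; the focal length in pixels is half the picture's height over the tangent of half this angle, whatever the lens; pixels are square), "cx", "cy" (the principal point, pixels), "k1" (the pictures are not rectified: a ray, as slopes to the right and down, at radius r is drawn at 1 + k1 r^2 times it, then the intrinsics apply), "T" (4x4, takes a point from camera to world coordinates). Camera axes: x right, y down, z forward; pixel columns grow to the right and rows downward; lengths in mm; the calibration is good to about 2 mm. A picture is of the moment at which its call begins. There is no depth.
- ctrl.finish_job(): hands the job in, once; it reports no verdict.
The state is a dict: "time_s": time; "joints": joint angles; "joint_vel": joint speeds; "joint_torque": joint torques, N m; "ee_pos": TCP position; "ee_rot": TCP orientation; "ft_force": force on the tool from outside, world axes, zero at the start; "wrist_torque": the same for the moment, N m; "width": finger opening in mm.
Only numpy, scipy, OpenCV 4.12 (cv2) and the standard library are available. Lean on these libraries where they do the work, as an engineer would, in place of code of your own. Each camera call takes 0.05 s, during which the arm holds its last target.

### The job

Stand each of the four amber glass vessels upright in the middle of the cork pad that matches its foot: the conical flask on the large round pad, the straight-sided beaker on the small round pad, the square bottle on the square pad, turned so that its sides run parallel to the pad's, and the measuring cylinder with the six-sided foot on the six-sided pad. Set the glass down without dropping it or letting any of it tip over, and leave the big clear beaker and the white jar where they stand.

Things in the scene. Friction and masses are not known exactly. Their poses are not given: they have to be found in the camera images.
- flask: Conical (Erlenmeyer) flask of amber glass, stands upright, 115 mm high, about 0.16 kg. Round foot 80 mm in diameter, narrowing evenly to a straight round neck 34 mm in diameter from 76 to 109 mm above the underside; above that a rim 39 mm in diameter up to 115 mm. Grip it by the neck. Origin: centre of the underside; z up; round about z, so its yaw does not matter.
- beaker: Straight-sided open beaker of amber glass, 54 mm outside diameter, 95 mm high, 3 mm wall, about 0.12 kg, stands upright. Grip it across the outside near the rim. Origin: centre of the underside; z up; round about z.
- bottle: Square bottle of amber glass, about 0.18 kg, stands upright: body 50 x 50 mm in plan and 66 mm high, short neck 28 mm in diameter, and on it a fixed round black cap 36 mm in diameter from 76 to 104 mm above the underside (total height 104 mm). Grip it by the cap, which does not turn. Origin: centre of the underside; z up; x and y run square to its sides.
- cylinder: Measuring cylinder of amber glass, about 0.14 kg, stands upright, 118 mm high: round tube 30 mm in diameter on a six-sided foot 56 mm across the flats and 10 mm thick; a dark disc on top shows its mouth, which is closed. Grip it by the tube near the top. Origin: centre of the underside; z up.
- pad_large_round: Large round cork pad, 106 mm in diameter, 8 mm thick, flat, fixed to the steel bench. Origin: centre of its underside, at bench height; z up. Target of the flask.
- pad_small_round: Small round cork pad, 78 mm in diameter, 8 mm thick, flat, fixed. Origin: centre of its underside, at bench height. Target of the beaker.
- pad_square: Square cork pad, 76 x 76 mm, 8 mm thick, flat, fixed. Origin: centre of its underside, at bench height; x and y run square to its sides. Target of the square bottle.
- pad_hexagon: Six-sided cork pad, 82 mm across the flats, 8 mm thick, flat, fixed. Origin: centre of its underside, at bench height. Target of the measuring cylinder; any yaw of the cylinder will do.
- big_beaker: Bystander: big clear glass beaker, 84 mm across the rim, 110 mm high, loose, on the bench at the robot's left of the work. Not to be moved. Origin: centre of the underside.
- white_jar: Bystander: white plastic jar with a white lid, 68 mm in diameter, 75 mm high, loose, on the bench at the robot's right of the work. Not to be moved. Origin: centre of the underside.
Things that resemble listed ones, but are neither listed nor needed, are in the scene too. What is shaped like the beaker but blue is not meant. Leave any red look-alike of the flask alone.

How it is judged:
By the outcome, as a careful person would: the job done as asked, in the order asked, and still so for the second after the job is handed in, with the robot touching nothing.
It also fails if it takes over 112 s, if anything falls off the work surface, if the arm or the gripper's body presses on something with over 40 N, if the wrist force passes 120 N, or if a joint passes its speed limit or range.

## Working session

There is one attempt and no reset: what is moved stays moved. The work goes in short steps, Python scripts to look and compute and a tool call to move; the robot and the scene stay as the last step left them, time stands still between calls to the robot, and variables do not carry over. Pictures are saved under pics/ and viewed, and the job is handed in when it is done.

Besides the shell and the picture viewer there is one more tool, called after "Emit:" by a JSON object that holds its "name" and its "arguments". jog_arm: Moves the arm, as the interface text tells. Its arguments: {"type":"object","properties":{"series":{"type":"array","items":{"type":"object","properties":{"x":{"type":"number"},"y":{"type":"number"},"z":{"type":"number"},"rx":{"type":"number"},"ry":{"type":"number"},"rz":{"type":"number"},"claw":{"type":"number"}}}}},"required":["series"]}

```bash
ls; mkdir -p pics
python3 - <<'E'
from workcell import ctrl
import cv2
o=ctrl.get_obs(); print({k:o[k] for k in('time_s','ee_pos','ee_rot','width','ft_force')}, ctrl.tcp_to_grasp)
for n in('side','top','wrist'):
    c=ctrl.capture(n); cv2.imwrite(f'pics/{n}0.png',c['color']); print(n,c['fov_y'],c['cx'],c['cy'],c['k1'],c['T'])
E
```

```text
pics
{'time_s': 0.0, 'ee_pos': array([ 184.91651284, -648.47887515,  193.8712417 ]), 'ee_rot': array([-3.13958478e+00,  7.43658338e-05,  2.77812171e-01]), 'width': 86.80893247374674, 'ft_force': array([-1.03889729, -0.59540673,  0.20437587])} 18.700000000000003
side 44.129518021761676 317.480023157448 243.0458413177735 -0.09880524508098082 [[-9.57785793e-01 -2.08573261e-01  1.97847336e-01  1.55896529e+02]
 [-2.87444947e-01  7.05968054e-01 -6.47290127e-01  1.05909001e+03]
 [-4.66648615e-03 -6.76835505e-01 -7.36119503e-01  1.25649276e+03]
 [ 0.00000000e+00  0.00000000e+00  0.00000000e+00  1.00000000e+00]]
top 45.064925863594794 312.95642914543714 239.0419581719743 -0.14484035586366792 [[-9.43544662e-03 -9.96304126e-01  8.53759915e-02  3.43120203e+02]
 [-9.99927427e-01  1.00403301e-02  6.65831804e-03 -2.57860588e+01]
 [-7.49091288e-03 -8.53069712e-02 -9.96326556e-01  1.65013385e+03]
 [ 0.00000000e+00  0.00000000e+00  0.00000000e+00  1.00000000e+00]]
wrist 58.191536944497145 322.46620200784946 233.641060243374 0.024632867922989476 [[ 2.73355262e-01 -9.27740408e-01 -2.54115399e-01  2.54168201e+02]
 [-9.61911293e-01 -2.64162160e-01 -7.03208217e-02 -6.30182865e+02]
 [-1.88820498e-03  2.63659039e-01 -9.64614092e-01  3.83628055e+02]
 [ 0.00000000e+00  0.00000000e+00  0.00000000e+00  1.00000000e+00]]
```

View pics/side0.png

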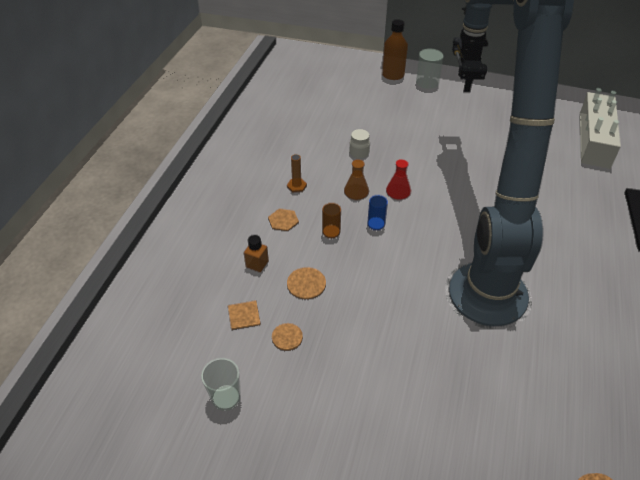

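View pics/top0.png

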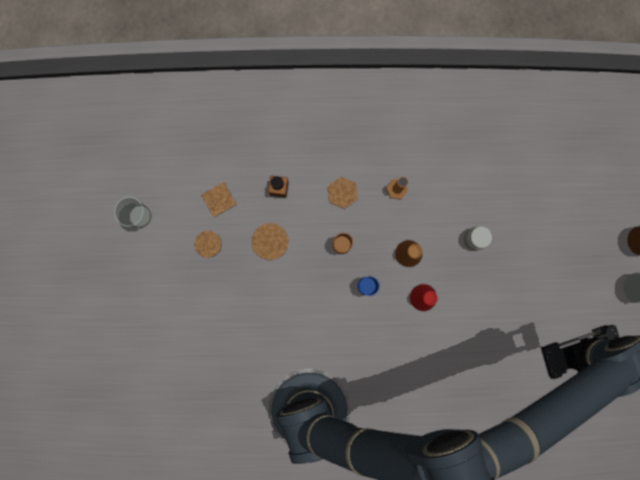

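View pics/wrist0.png

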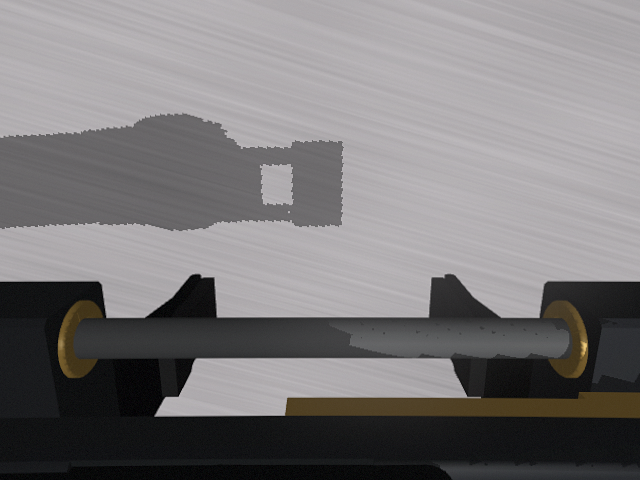

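```bash
cat > h.py <<'E'
import numpy as np, cv2
from workcell import ctrl
def rays(c,uv):
    uv=np.atleast_2d(np.asarray(uv,float)); f=240/np.tan(np.radians(c['fov_y']/2))
    K=np.array([[f,0,c['cx']],[0,f,c['cy']],[0,0,1.]])
    p=cv2.undistortPointsIter(uv.reshape(-1,1,2),K,np.array([c['k1'],0,0,0,0.]),None,None,(3,100,1e-10)).reshape(-1,2)
    d=np.c_[p,np.ones(len(p))]@c['T'][:3,:3].T
    return c['T'][:3,3],d
def onplane(c,uv,z):
    o,d=rays(c,uv); return (o+d*((z-o[2])/d[:,2])[:,None])[:,:2]
def tri(c1,p1,c2,p2):
    o1,d1=rays(c1,p1);o2,d2=rays(c2,p2);d1=d1[0]/np.linalg.norm(d1[0]);d2=d2[0]/np.linalg.norm(d2[0])
    A=np.c_[d1,-d2];t=np.linalg.lstsq(A,o2-o1,rcond=None)[0]
    a=o1+t[0]*d1;b=o2+t[1]*d2
    return (a+b)/2,np.linalg.norm(a-b)
def crop(img,x,y,w,h,s,name):
    cv2.imwrite('pics/'+name,cv2.resize(img[y:y+h,x:x+w],None,fx=s,fy=s,interpolation=cv2.INTER_CUBIC))
def masks(img):
    h=cv2.cvtColor(img,cv2.COLOR_BGR2HSV); return h
E
python3 - <<'E'
import cv2
from h import *
t=cv2.imread('pics/top0.png');s=cv2.imread('pics/side0.png')
crop(t,185,165,260,150,3,'top0c.png');crop(s,190,120,240,240,2.5,'side0c.png')
for img,n in((t,'top'),(s,'side')):
    h=cv2.cvtColor(img,cv2.COLOR_BGR2HSV)
    m=cv2.inRange(h,(4,110,30),(22,255,255))
    k,l,st,ce=cv2.connectedComponentsWithStats(m)
    for i in range(1,k):
        if st[i,4]>60: 
            print(n,ce[i].round(1),st[i],h[l==i].mean(0).round())
E
```

```text
top [278.8 188.7] [269 178  19  19 202] [ 13. 149.  95.]
top [342.5 192.3] [329 178  28  30 620] [ 15. 128. 134.]
top [396.  189.4] [387 180  21  19 258] [ 14. 148. 113.]
top [218.5 199.2] [203 184  32  32 599] [ 15. 128. 136.]
top [269.7 241.1] [253 224  35  35 970] [ 15. 129. 135.]
top [634.4 240.1] [628 227  12  27 256] [ 13. 184.  39.]
top [207.6 243.8] [195 232  26  25 505] [ 15. 128. 135.]
top [342.1 242.9] [333 233  19  20 292] [ 14. 138. 121.]
top [408.5 253.1] [396 241  26  25 517] [ 13. 169.  82.]
side [394.5  56.3] [383  31  25  49 950] [ 14. 174.  62.]
side [296.  177.7] [287 157  19  35 350] [ 14. 177.  87.]
side [356.5 182. ] [345 160  23  40 604] [ 14. 175.  83.]
side [331.1 220. ] [323 203  18  35 552] [ 14. 182.  78.]
side [282.9 219.3] [269 209  29  22 466] [ 15. 139. 159.]
side [256.  257.6] [244 245  24  27 463] [ 14. 167.  81.]
side [306.  282.8] [287 268  39  31 943] [ 15. 139. 162.]
side [243.7 314.8] [228 301  32  28 683] [ 15. 139. 162.]
side [286.7 336.5] [272 324  30  26 633] [ 15. 139. 160.]
side [594.8 476.8] [579 473  33   7 158] [ 15. 138. 146.]
```

```bash
sleep 1
```

```text
(no output)
```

View pics/top0c.png

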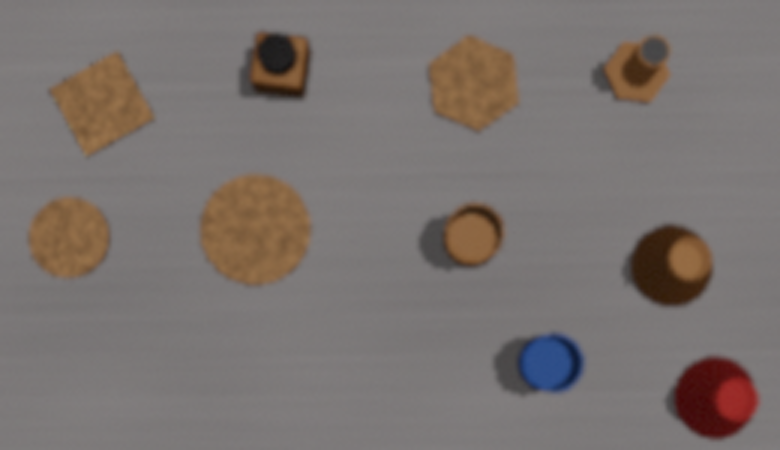

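View pics/side0c.png

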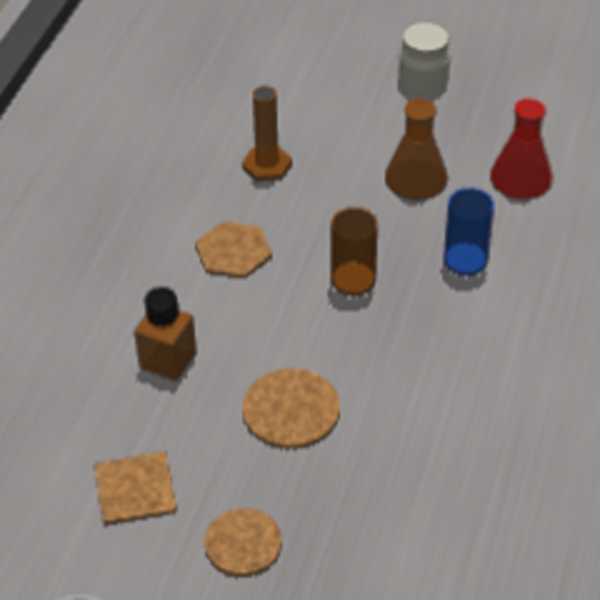

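Run:
```python
import cv2
from h import *
T=ctrl.capture('top');S=ctrl.capture('side')
t=T['color'];s=S['color']
def cent(img,box,lo,hi):
    x,y,w,h=box;sub=img[y:y+h,x:x+w];hs=cv2.cvtColor(sub,cv2.COLOR_BGR2HSV)
    m=cv2.inRange(hs,lo,hi);k,l,st,ce=cv2.connectedComponentsWithStats(m)
    i=1+st[1:,4].argmax();return ce[i]+[x,y],st[i]
ck=((4,85,90),(25,255,255))
P={'large':((248,218,46,46),(280,260,55,46)),'small':((190,226,36,36),(265,318,45,38)),'square':((198,178,42,42),(222,295,44,40)),'hex':((324,172,38,42),(263,203,40,34))}
for n,(bt,bs) in P.items():
    a,sa=cent(t,bt,*ck);b,sb=cent(s,bs,*ck)
    p,g=tri(T,a,S,b)
    print(n,a.round(1),b.round(1),'tri',p.round(1),'gap',g.round(1),'top@8',onplane(T,a,8)[0].round(1),'side@8',onplane(S,b,8)[0].round(1),sa[2:],sb[2:])
def bx(img,box,name,cond):
    x,y,w,h=box;sub=img[y:y+h,x:x+w];hs=cv2.cvtColor(sub,cv2.COLOR_BGR2HSV)
    m=(cond(hs)*255).astype(np.uint8);k,l,st,ce=cv2.connectedComponentsWithStats(m)
    i=1+st[1:,4].argmax();c=st[i,:2]+(st[i,2:4]-1)/2+[x,y];print(name,'centroid',(ce[i]+[x,y]).round(1),'bbox',c,st[i]);return ce[i]+[x,y]
V=lambda a,b,c,d:(lambda h:(h[...,2]>=a)&(h[...,2]<b)&(h[...,1]>=c)&(h[...,1]<d))
R={}
R['flask']=(bx(t,(396,240,30,28),'flask t',V(115,256,110,256)),bx(s,(345,155,25,20),'flask s',V(112,256,100,256)))
R['cap']=(bx(t,(265,172,26,28),'cap t',V(0,45,0,120)),bx(s,(246,232,20,18),'cap s',V(0,45,0,256)))
R['cyl']=(bx(t,(395,174,16,16),'cyl t',V(0,98,0,80)),bx(s,(288,150,16,12),'cyl s',V(0,115,0,100)))
R['beaker']=(bx(t,(328,228,30,28),'bk t',V(0,256,100,256)),bx(s,(320,200,26,40),'bk s',V(0,256,120,256)))
for n,(a,b) in R.items(): print(n,*[np.round(q,1) for q in tri(T,a,S,b)])
crop(t,325,165,110,110,7,'t1.png')
```

```text
large [269.6 241.2] [306.  282.6] tri [479.3 109.    7.9] gap 0.6 top@8 [479.  108.9] side@8 [479.6 109.1] [  36   37 1030] [ 39  32 961]
small [207.6 243.7] [286.8 336.2] tri [473.8 287.2   7.9] gap 0.4 top@8 [473.6 287.1] side@8 [474.  287.3] [ 26  26 542] [ 31  27 646]
square [218.5 199.2] [243.6 314.5] tri [602.  256.4   8.6] gap 0.7 top@8 [601.7 256.4] side@8 [602.6 256.1] [ 34  34 654] [ 32  28 700]
hex [342.3 192.3] [282.9 219.1] tri [ 617.3 -100.4   10. ] gap 0.3 top@8 [ 617.8 -100.4] side@8 [ 617.9 -102.3] [ 29  31 671] [ 31  22 480]
flask t centroid [414.6 250.8] bbox [414.5 251. ] [ 12   5  14  13 142]
flask s centroid [357.6 163.2] bbox [357.5 163.5] [ 7  5 12  8 76]
cap t centroid [276.9 182.6] bbox [277.  182.5] [  7   5  11  12 103]
cap s centroid [254.3 242.5] bbox [254.5 242.5] [  3   4  12  14 147]
cyl t centroid [402.5 181.5] bbox [402.5 181.5] [ 4  4  8  8 52]
cyl s centroid [295.8 157.2] bbox [296. 158.] [ 4  5  9  7 38]
bk t centroid [342.1 242.8] bbox [342.  242.5] [  5   5  19  20 305]
bk s centroid [331.  220.1] bbox [331.5 220.5] [  3   4  18  34 543]
flask [ 440.1 -285.8  118.6] 0.3
cap [632.   81.6  92.4] 0.7
cyl [ 625.9 -257.8  120.9] 2.0
beaker [468.2 -95.8  52.9] 0.9
```

```bash
sleep 1
```

```text
(no output)
```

View pics/t1.png

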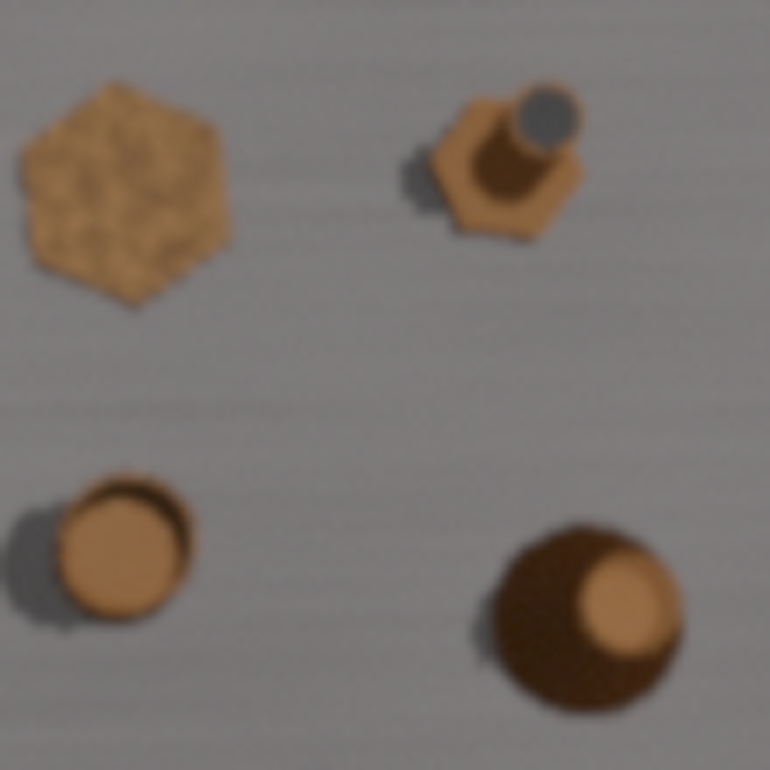

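Emit:
{"name": "jog_arm", "arguments": {"series": [{"rz": 5.3,"x": 0,"y": 0,"claw": -1},{"rz": 5.3,"claw": -1},{"rz": 5.3,"claw": -1},{"x": 2.13,"y": -3.03,"claw": -1},{"x": 2.13,"y": -3.03,"claw": -1},{"x": 2.13,"y": -3.03,"claw": -1},{"x": 2.13,"y": -3.03,"claw": -1},{"x": 2.13,"y": -3.03,"claw": -1}]}}

```text
$.series[0]: bad value
```

Emit:
{"name": "jog_arm", "arguments": {"series": [{"x": 2.13,"y": -3.03,"claw": -1},{"x": 2.13,"y": -3.03,"claw": -1},{"x": 2.13,"y": -3.03,"claw": -1},{"x": 2.13,"y": -3.03,"claw": -1},{"x": 2.13,"y": -3.03,"claw": -1},{"claw": -1},{"claw": -1}]}}

```text
$.series[0]: bad value
```

Emit:
{"name": "jog_arm", "arguments": {"series": [{"x": 0,"y": 0,"z": 0,"rx": 0,"ry": 0,"rz": 5.3,"claw": -1},{"x": 0,"y": 0,"z": 0,"rx": 0,"ry": 0,"rz": 5.3,"claw": -1},{"x": 0,"y": 0,"z": 0,"rx": 0,"ry": 0,"rz": 5.3,"claw": -1}]}}

```text
time_s: 0.5
ee_pos: [185.1, -649.0, 194.7]
ee_rot: [-3.141, -0.0, -0.004]
ft_force: [0.0, 0.0, -0.5]
width: 87.1
```

Emit:
{"name": "jog_arm", "arguments": {"series": [{"x": 2.13,"y": -3.03,"z": 0,"rx": 0,"ry": 0,"rz": 0,"claw": -1},{"x": 2.13,"y": -3.03,"z": 0,"rx": 0,"ry": 0,"rz": 0,"claw": -1},{"x": 2.13,"y": -3.03,"z": 0,"rx": 0,"ry": 0,"rz": 0,"claw": -1},{"x": 2.13,"y": -3.03,"z": 0,"rx": 0,"ry": 0,"rz": 0,"claw": -1},{"x": 2.13,"y": -3.03,"z": 0,"rx": 0,"ry": 0,"rz": 0,"claw": -1},{"x": 2.13,"y": -3.03,"z": 0,"rx": 0,"ry": 0,"rz": 0,"claw": -1},{"x": 2.13,"y": -3.03,"z": 0,"rx": 0,"ry": 0,"rz": 0,"claw": -1},{"x": 2.13,"y": -3.03,"z": 0,"rx": 0,"ry": 0,"rz": 0,"claw": -1}]}}

```text
time_s: 1.17
ee_pos: [356.2, -405.0, 195.1]
ee_rot: [3.141, -0.0, 0.0]
ft_force: [0.1, -0.4, 1.1]
width: 87.1
```

Emit:
{"name": "jog_arm", "arguments": {"series": [{"x": 2.13,"y": -3.03,"z": 0,"rx": 0,"ry": 0,"rz": 0,"claw": -1},{"x": 2.13,"y": -3.03,"z": 0,"rx": 0,"ry": 0,"rz": 0,"claw": -1},{"x": 2.13,"y": -3.03,"z": 0,"rx": 0,"ry": 0,"rz": 0,"claw": -1},{"x": 2.13,"y": -3.03,"z": 0,"rx": 0,"ry": 0,"rz": 0,"claw": -1},{"x": 0,"y": 0,"z": 0,"rx": 0,"ry": 0,"rz": 0,"claw": -1},{"x": 0,"y": 0,"z": 0,"rx": 0,"ry": 0,"rz": 0,"claw": -1}]}}

```text
time_s: 1.67
ee_pos: [442.1, -283.1, 195.1]
ee_rot: [-3.141, -0.0, 0.006]
ft_force: [-0.7, -1.4, -0.6]
width: 86.9
```

Run:
```python
from h import *
o=ctrl.get_obs(); print(o['time_s'],o['ee_pos'],o['ee_rot'])
for n in('wrist','top'):
    c=ctrl.capture(n); cv2.imwrite(f'pics/{n}1.png',c['color'])
```

```text
1.6667 [ 442.08934917 -283.06536336  195.07020845] [-3.14131010e+00 -4.74942078e-04  5.97622463e-03]
```

View pics/wrist1.png

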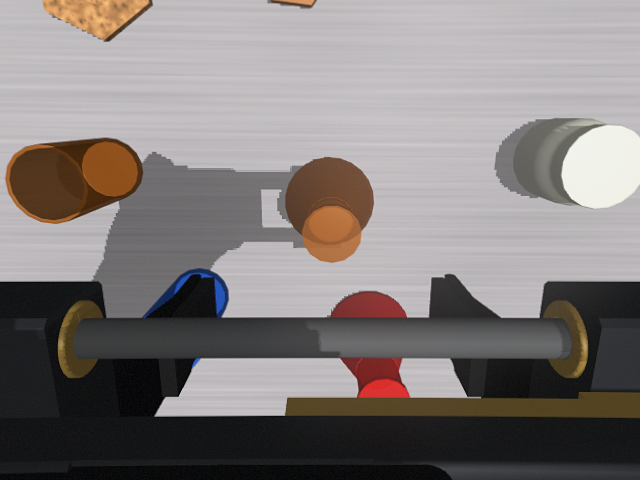

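```bash
cat >> h.py <<'E'
def ell(c,box,cond,z,show=False):
    """largest blob in box -> contour cast onto plane z -> fitted circle/ellipse centre"""
    x,y,w,h=box;sub=c['color'][y:y+h,x:x+w];hs=cv2.cvtColor(sub,cv2.COLOR_BGR2HSV).astype(int)
    m=(cond(hs)*255).astype(np.uint8);k,l,st,ce=cv2.connectedComponentsWithStats(m)
    i=1+st[1:,4].argmax();m=(l==i).astype(np.uint8)
    cs=max(cv2.findContours(m,cv2.RETR_EXTERNAL,cv2.CHAIN_APPROX_NONE)[0],key=len).reshape(-1,2)+[x,y]
    return cs,onplane(c,cs,z),ce[i]+[x,y]
def circ(p):
    (x,y),r=cv2.minEnclosingCircle(p.astype(np.float32)); 
    A=np.c_[2*p,np.ones(len(p))];s=np.linalg.lstsq(A,(p**2).sum(1),rcond=None)[0]
    return s[:2],np.sqrt(s[2]+s[0]**2+s[1]**2)
E
python3 - <<'E'
from h import *
W=ctrl.capture('wrist');T=ctrl.capture('top')
print(W['T'].round(3).tolist())
h=cv2.cvtColor(W['color'],cv2.COLOR_BGR2HSV)
for v in range(150,270,5): print(v,h[v,331],end=' ')
print(onplane(W,[331,233],115),onplane(W,[[331,190]],0))
crop(W['color'],260,140,140,140,5,'w1c.png')
E
```

```text
[[-0.001, -0.964, -0.264, 512.066], [-1.0, 0.001, 0.0, -287.179], [0.0, 0.264, -0.964, 384.491], [0.0, 0.0, 0.0, 1.0]]
150 [160   4 194] 155 [ 11  91 118] 160 [ 11 124 111] 165 [ 11 125 112] 170 [ 11 129 111] 175 [ 11 131 111] 180 [ 12 139 110] 185 [ 11 134 110] 190 [ 12 140 111] 195 [ 12 155 115] 200 [ 12 148 110] 205 [ 13 164 191] 210 [ 13 164 190] 215 [ 13 169 187] 220 [ 13 169 184] 225 [ 13 170 182] 230 [ 13 171 179] 235 [ 13 171 177] 240 [ 12 163 153] 245 [ 13 160 172] 250 [ 13 155 179] 255 [ 13 158 178] 260 [160   4 194] 265 [162   7 194] [[ 438.68949789 -292.69058663]] [[ 447.45086233 -294.88733608]]
```

```bash
sleep 1
```

```text
(no output)
```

View pics/w1c.png

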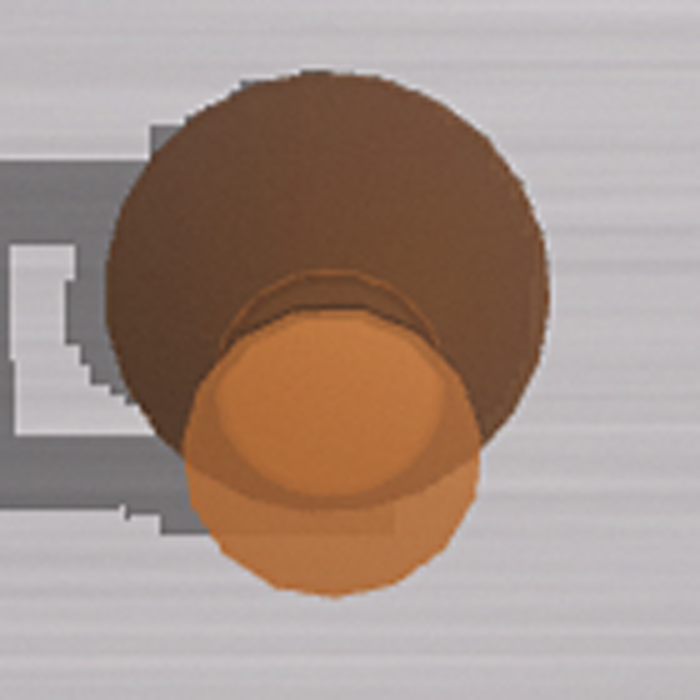

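Run:
```python
from h import *
W=ctrl.capture('wrist');T=ctrl.capture('top');S=ctrl.capture('side')
# flask wrist: rim = contour bottom part (rows>=232), foot = top part
am=lambda h:(h[...,0]>5)&(h[...,0]<20)&(h[...,1]>80)
cs,_,_=ell(W,(270,145,120,125),am,0)
rim=cs[cs[:,1]>238];foot=cs[cs[:,1]<225]
print('W rim',circ(onplane(W,rim,115)),'foot',circ(onplane(W,foot,0)))
cs,_,_=ell(T,(390,235,36,36),lambda h:(h[...,1]>100)&(h[...,0]<20),0)
e=cv2.fitEllipse(cs);print(e)
print('T foot-ish',circ(onplane(T,cs[cs[:,0]<408],0)),'T rim',onplane(T,[414.6,250.8],112))
cs,_,_=ell(S,(340,150,36,55),am,0)
f=cs[cs[:,1]>188];print('S foot',circ(onplane(S,f,0)),'S rim',onplane(S,[357.6,163.2],115))
cv2.imwrite('pics/s1.png',cv2.resize(S['color'][100:300,250:520],None,fx=3,fy=3)[:600,:800])
```

```text
W rim (array([ 440.5139803 , -289.42562862]), np.float64(19.13950946511558)) foot (array([ 439.15461904, -289.48174462]), np.float64(39.52009178239142))
((409.7228088378906, 262.7860412597656), (5.899194240570068, 16.904640197753906), 79.88601684570312)
T foot-ish (array([ 411.33436543, -275.19655312]), np.float64(7.382082779246666)) T rim [[ 440.64651598 -286.87092652]]
S foot (array([ 441.19103447, -293.7233976 ]), np.float64(37.30484421362628)) S rim [[ 440.83204974 -289.96225006]]
```

```bash
sleep 1
```

```text
(no output)
```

View pics/s1.png

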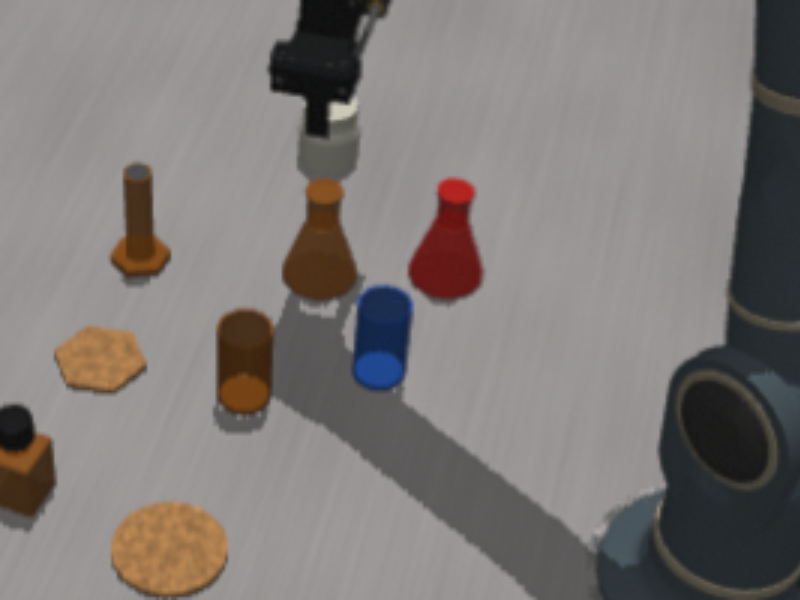

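View pics/top1.png

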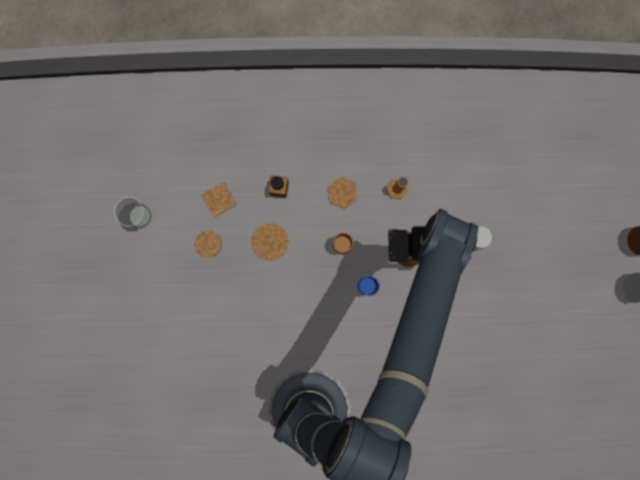

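Run:
```python
from h import *
for i in range(4):
    W=ctrl.capture('wrist');o=ctrl.get_obs();print(o['time_s'],o['ee_pos'].round(2),o['ee_rot'].round(4),o['width'].round(1),W['T'][:3,3].round(1))
    am=lambda h:(h[...,0]>5)&(h[...,0]<20)&(h[...,1]>80)
    cs,_,_=ell(W,(270,145,120,125),am,0)
    rim=cs[cs[:,1]>238];foot=cs[cs[:,1]<225]
    print('W rim',circ(onplane(W,rim,115)),'foot',circ(onplane(W,foot,0)))
```

```text
Traceback (most recent call last):
AttributeError: 'float' object has no attribute 'round'
```

Run:
```python
from h import *
for i in range(4):
    W=ctrl.capture('wrist');o=ctrl.get_obs();print(o['time_s'],o['ee_pos'].round(2),o['ee_rot'].round(4),W['T'][:3,3].round(1))
    am=lambda h:(h[...,0]>5)&(h[...,0]<20)&(h[...,1]>80)
    cs,_,_=ell(W,(270,145,120,125),am,0)
    rim=cs[cs[:,1]>238];foot=cs[cs[:,1]<225]
    print('W rim',circ(onplane(W,rim,115)),'foot',circ(onplane(W,foot,0)))
```

```text
2.1167 [ 440.19 -286.14  194.94] [ 3.1415e+00  1.0000e-04 -1.2000e-03] [ 512.  -287.5  384.5]
W rim (array([ 440.48788042, -289.37847281]), np.float64(19.121858280171498)) foot (array([ 439.04804159, -289.46913312]), np.float64(39.598066753654976))
2.1667 [ 440.33 -285.96  194.93] [ 3.1415e+00  0.0000e+00 -8.0000e-04] [ 512.1 -287.3  384.6]
W rim (array([ 440.55433287, -289.39518272]), np.float64(19.160680205276414)) foot (array([ 439.14825193, -289.47643949]), np.float64(39.53529317781105))
2.2167 [ 440.43 -285.81  194.96] [ 3.1415e+00 -1.0000e-04 -5.0000e-04] [ 512.2 -287.1  384.6]
W rim (array([ 440.60182217, -289.40322881]), np.float64(19.197038799801895)) foot (array([ 439.13061911, -289.50172402]), np.float64(39.52343948608354))
2.2667 [ 440.49 -285.69  194.95] [ 3.1415e+00  0.0000e+00 -1.0000e-04] [ 512.3 -286.9  384.6]
W rim (array([ 440.56848911, -289.4370063 ]), np.float64(19.182732689296074)) foot (array([ 439.1639503, -289.4726893]), np.float64(39.52674354524805))
```

Emit:
{"name": "jog_arm", "arguments": {"series": [{"x": -0.05,"y": 0.36,"z": 1.5,"rx": 0,"ry": 0,"rz": 0,"claw": -1},{"x": 0,"y": 0,"z": 2.5,"rx": 0,"ry": 0,"rz": 0,"claw": -1},{"x": 0,"y": 0,"z": 2.5,"rx": 0,"ry": 0,"rz": 0,"claw": -1},{"x": 0,"y": 0,"z": 2.5,"rx": 0,"ry": 0,"rz": 0,"claw": -1},{"x": 0,"y": 0,"z": 1.6,"rx": 0,"ry": 0,"rz": 0,"claw": -1},{"x": 0,"y": 0,"z": 1.0,"rx": 0,"ry": 0,"rz": 0,"claw": -1},{"x": 0,"y": 0,"z": 0,"rx": 0,"ry": 0,"rz": 0,"claw": -1},{"x": 0,"y": 0,"z": 0,"rx": 0,"ry": 0,"rz": 0,"claw": -1}]}}

```text
time_s: 2.93
ee_pos: [440.4, -289.2, 79.1]
ee_rot: [-3.142, -0.0, 0.0]
ft_force: [0.4, 0.6, -0.4]
width: 87.0
```

Run:
```python
from h import *
W=ctrl.capture('wrist');o=ctrl.get_obs();print(o['time_s'],o['ee_pos'].round(2),o['ft_force'],W['T'][:3,3].round(1))
cv2.imwrite('pics/w2.png',W['color'])
```

```text
2.9833 [ 440.96 -289.47   79.82] [ 0.15896104 -0.2489336  -0.88825886] [ 512.3 -290.2  268.8]
```

View pics/w2.png

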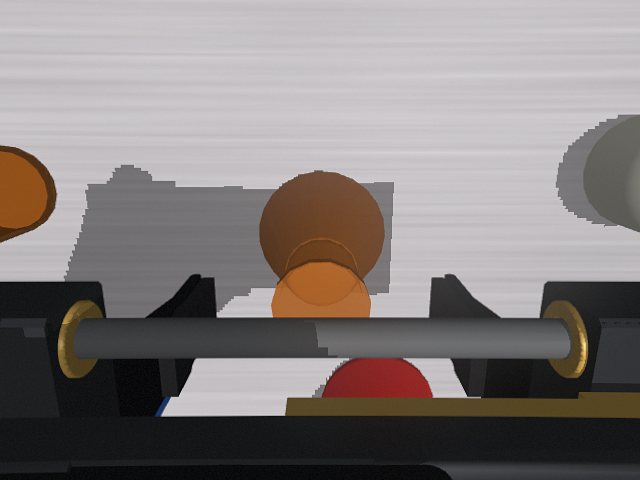

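Emit:
{"name": "jog_arm", "arguments": {"series": [{"x": 0,"y": 0,"z": 0,"rx": 0,"ry": 0,"rz": 0,"claw": 0},{"x": 0,"y": 0,"z": 0,"rx": 0,"ry": 0,"rz": 0,"claw": 0.2},{"x": 0,"y": 0,"z": 0,"rx": 0,"ry": 0,"rz": 0,"claw": 0.4},{"x": 0,"y": 0,"z": 0,"rx": 0,"ry": 0,"rz": 0,"claw": 0.6},{"x": 0,"y": 0,"z": 0,"rx": 0,"ry": 0,"rz": 0,"claw": 1},{"x": 0,"y": 0,"z": 0,"rx": 0,"ry": 0,"rz": 0,"claw": 1},{"x": 0,"y": 0,"z": 0,"rx": 0,"ry": 0,"rz": 0,"claw": 1},{"x": 0,"y": 0,"z": 0,"rx": 0,"ry": 0,"rz": 0,"claw": 1}]}}

```text
time_s: 3.65
ee_pos: [440.2, -289.1, 79.0]
ee_rot: [3.142, -0.0, 0.0]
ft_force: [-0.1, 0.0, -0.8]
width: 41.5
```

Emit:
{"name": "jog_arm", "arguments": {"series": [{"x": 0,"y": 0,"z": 0,"rx": 0,"ry": 0,"rz": 0,"claw": 1},{"x": 0,"y": 0,"z": 0,"rx": 0,"ry": 0,"rz": 0,"claw": 1},{"x": 0,"y": 0,"z": 0,"rx": 0,"ry": 0,"rz": 0,"claw": 1},{"x": 0,"y": 0,"z": 0,"rx": 0,"ry": 0,"rz": 0,"claw": 1}]}}

```text
time_s: 3.98
ee_pos: [440.2, -288.9, 79.0]
ee_rot: [-3.141, -0.0, 0.0]
ft_force: [0.0, -0.2, 1.4]
width: 36.8
```

Emit:
{"name": "jog_arm", "arguments": {"series": [{"x": 0,"y": 0,"z": 0,"rx": 0,"ry": 0,"rz": 0,"claw": 1},{"x": 0,"y": 0,"z": 0,"rx": 0,"ry": 0,"rz": 0,"claw": 1},{"x": 0,"y": 0,"z": 0,"rx": 0,"ry": 0,"rz": 0,"claw": 1}]}}

```text
time_s: 4.23
ee_pos: [440.2, -288.9, 78.9]
ee_rot: [-3.141, 0.0, 0.0]
ft_force: [0.4, 1.3, 0.1]
width: 36.9
```

Emit:
{"name": "jog_arm", "arguments": {"series": [{"x": 0,"y": 0,"z": -0.5,"rx": 0,"ry": 0,"rz": 0,"claw": 1},{"x": 0,"y": 0,"z": -1,"rx": 0,"ry": 0,"rz": 0,"claw": 1},{"x": 0,"y": 0,"z": 0,"rx": 0,"ry": 0,"rz": 0,"claw": 1},{"x": 0,"y": 0,"z": 0,"rx": 0,"ry": 0,"rz": 0,"claw": 1}]}}

```text
time_s: 4.57
ee_pos: [440.8, -289.6, 94.9]
ee_rot: [3.14, -0.002, 0.0]
ft_force: [0.4, 0.1, -2.5]
width: 37.3
```

Run:
```python
from h import *
W=ctrl.capture('wrist');S=ctrl.capture('side');o=ctrl.get_obs();print(o['time_s'],o['ee_pos'].round(2),o['ft_force'].round(1),o['width'])
a=W['color'];b=cv2.resize(S['color'][110:230,290:450],(640,480),interpolation=cv2.INTER_CUBIC)
cv2.imwrite('pics/w3.png',cv2.resize(np.hstack([a,b]),(800,300),interpolation=cv2.INTER_AREA))
```

```text
4.6667 [ 440.04 -289.13   94.05] [-0.7 -0.2 -2.4] 36.68797971720715
```

View pics/w3.png

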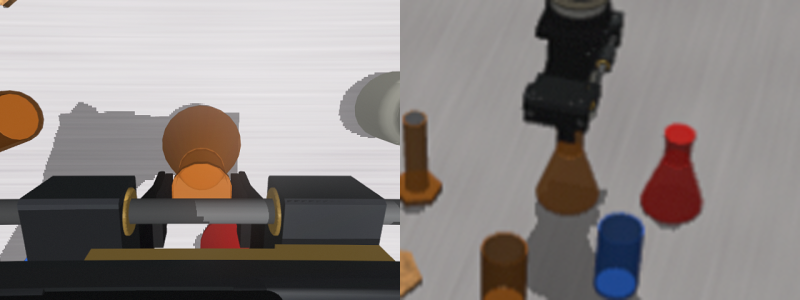

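Emit:
{"name": "jog_arm", "arguments": {"series": [{"x": 0,"y": 0,"z": -2,"rx": 0,"ry": 0,"rz": 0,"claw": 1},{"x": 0,"y": 0,"z": -3,"rx": 0,"ry": 0,"rz": 0,"claw": 1},{"x": 0,"y": 0,"z": -3,"rx": 0,"ry": 0,"rz": 0,"claw": 1},{"x": 0,"y": 0,"z": -3,"rx": 0,"ry": 0,"rz": 0,"claw": 1},{"x": 0.3,"y": -1.5,"z": 0,"rx": 0,"ry": 0,"rz": 0,"claw": 1},{"x": 0.5,"y": -3,"z": 0,"rx": 0,"ry": 0,"rz": 0,"claw": 1},{"x": 0.5,"y": -3,"z": 0,"rx": 0,"ry": 0,"rz": 0,"claw": 1},{"x": 0.5,"y": -3,"z": 0,"rx": 0,"ry": 0,"rz": 0,"claw": 1}]}}

```text
time_s: 5.33
ee_pos: [457.7, -183.0, 203.8]
ee_rot: [-3.142, 0.0, -0.001]
ft_force: [0.9, -0.4, -0.8]
width: 37.1
```

Emit:
{"name": "jog_arm", "arguments": {"series": [{"x": 0.5,"y": -3,"z": 0,"rx": 0,"ry": 0,"rz": 0,"claw": 1},{"x": 0.5,"y": -3,"z": 0,"rx": 0,"ry": 0,"rz": 0,"claw": 1},{"x": 0.5,"y": -3,"z": 0,"rx": 0,"ry": 0,"rz": 0,"claw": 1},{"x": 0.5,"y": -3,"z": 0,"rx": 0,"ry": 0,"rz": 0,"claw": 1},{"x": 0.1,"y": -3,"z": 0,"rx": 0,"ry": 0,"rz": 0,"claw": 1},{"x": 0,"y": -2,"z": 0,"rx": 0,"ry": 0,"rz": 0,"claw": 1},{"x": 0,"y": -1,"z": 0,"rx": 0,"ry": 0,"rz": 0,"claw": 1},{"x": 0,"y": 0,"z": 0,"rx": 0,"ry": 0,"rz": 0,"claw": 1}]}}

```text
time_s: 6.0
ee_pos: [478.8, -1.7, 203.8]
ee_rot: [-3.141, 0.0, 0.005]
ft_force: [0.3, 0.6, -2.1]
width: 37.0
```

Run:
```python
from h import *
W=ctrl.capture('wrist');W=ctrl.capture('wrist');W=ctrl.capture('wrist');o=ctrl.get_obs();print(o['time_s'],o['ee_pos'].round(2),o['ft_force'].round(1),o['width'])
cv2.imwrite('pics/w4.png',W['color'])
```

```text
6.15 [478.94  -6.05 203.7 ] [-0.  -0.5 -1.5] 36.86491951297453
```

View pics/w4.png

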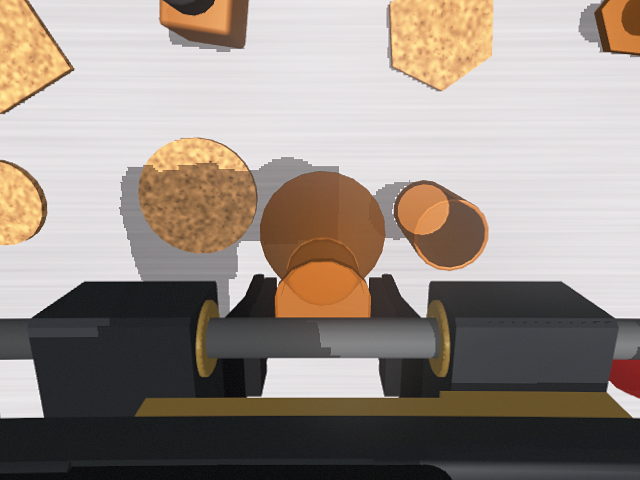

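Run:
```python
from h import *
ck=lambda h:(h[...,0]>5)&(h[...,0]<25)&(h[...,1]>60)
for i in range(2):
    W=ctrl.capture('wrist');o=ctrl.get_obs()
    cs,p,_=ell(W,(125,125,134,140),ck,8)
    c,r=circ(p);d=np.hypot(*(p-c).T)-r;k=abs(d)<3;c,r=circ(p[k])
    print(o['ee_pos'].round(2),W['T'][:3,3].round(1),'pad',c.round(1),r.round(1),k.mean())
    cs,_,_=ell(W,(386,170,110,110),ck,95)
    rim=cs[(cs[:,0]>455)|(cs[:,1]>240)];foot=cs[cs[:,0]<408]
    print('beaker rim',circ(onplane(W,rim,95)),'foot',circ(onplane(W,foot,0)))
    cs,_,_=ell(W,(255,165,135,150),ck,8); ft=cs[(cs[:,1]<250)]
    print('held foot at z=125',circ(onplane(W,ft,125)))
```

```text
[478.98  -6.17 203.74] [550.9  -7.  393.3] pad [479.9 106.1] 52.7 1.0
beaker rim (array([468.4443804 , -97.52014489]), np.float64(26.780159517939126)) foot (array([ 465.75222623, -103.21536368]), np.float64(30.16847691295549))
held foot at z=125 (array([477.4589616 ,  -6.78313957]), np.float64(40.018816244798955))
[479.01  -6.06 203.77] [550.9  -7.3 393.3] pad [479.9 106.1] 52.7 1.0
beaker rim (array([468.43357641, -97.49994264]), np.float64(26.77143371622314)) foot (array([ 465.70905998, -103.44758646]), np.float64(30.336925453245875))
held foot at z=125 (array([477.65770179,  -6.9243876 ]), np.float64(40.0195069606243))
```

Emit:
{"name": "jog_arm", "arguments": {"series": [{"x": 0.15,"y": -1.5,"z": 0,"rx": 0,"ry": 0,"rz": 0,"claw": 1},{"x": 0,"y": -3,"z": 0,"rx": 0,"ry": 0,"rz": 0,"claw": 1},{"x": 0,"y": -3,"z": 2,"rx": 0,"ry": 0,"rz": 0,"claw": 1},{"x": 0,"y": -2.2,"z": 2.5,"rx": 0,"ry": 0,"rz": 0,"claw": 1},{"x": 0,"y": -1.6,"z": 2.5,"rx": 0,"ry": 0,"rz": 0,"claw": 1},{"x": 0,"y": 0,"z": 2,"rx": 0,"ry": 0,"rz": 0,"claw": 1},{"x": 0,"y": 0,"z": 1,"rx": 0,"ry": 0,"rz": 0,"claw": 1},{"x": 0,"y": 0,"z": 0,"rx": 0,"ry": 0,"rz": 0,"claw": 1}]}}

```text
time_s: 6.92
ee_pos: [479.1, 107.0, 101.7]
ee_rot: [3.14, 0.005, -0.002]
ft_force: [-0.1, -1.1, -2.0]
width: 36.8
```

Run:
```python
from h import *
for i in range(3): W=ctrl.capture('wrist')
S=ctrl.capture('side');o=ctrl.get_obs();print(o['time_s'],o['ee_pos'].round(2),o['ft_force'].round(1),o['width'])
a=W['color'];b=cv2.resize(S['color'][200:320,230:390],(640,480),interpolation=cv2.INTER_CUBIC)
cv2.imwrite('pics/w5.png',cv2.resize(np.hstack([a,b]),(800,300),interpolation=cv2.INTER_AREA))
crop(a,220,120,200,200,3,'w5c.png')
```

```text
7.1167 [482.   108.26 105.28] [-0.2 -0.3 -2.4] 36.943737138415464
```

View pics/w5.png

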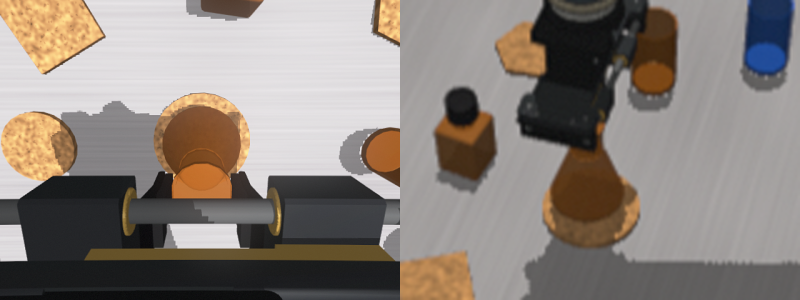

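View pics/w5c.png

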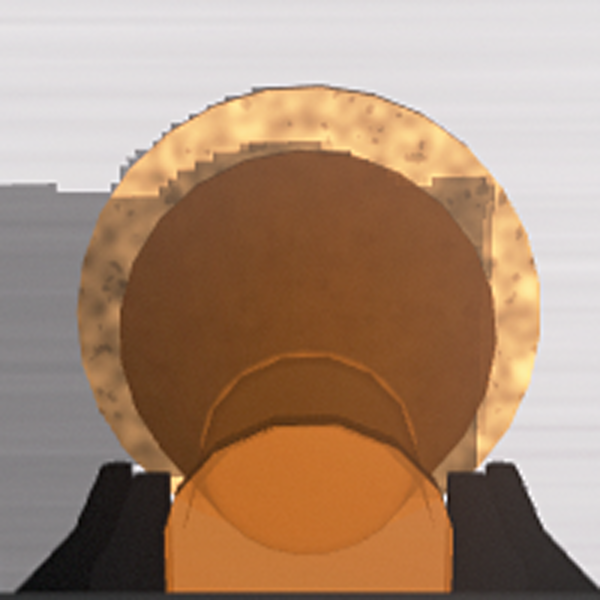

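Run:
```python
from h import *
for i in range(2):
    W=ctrl.capture('wrist');o=ctrl.get_obs()
    h=cv2.cvtColor(W['color'],cv2.COLOR_BGR2HSV)
    s=h[...,1];m=(s>60)&(h[...,0]<25)
    cs=max(cv2.findContours(m.astype(np.uint8)[120:270,235:410].copy(),0,cv2.CHAIN_APPROX_NONE)[0],key=len).reshape(-1,2)+[235,120]
    pr=cs[cs[:,1]<270-5]; pr=pr[(pr[:,1]<260)];p=onplane(W,pr,8);c,r=circ(p);d=np.hypot(*(p-c).T)-r;k=abs(d)<3;c,r=circ(p[k])
    print(o['ee_pos'].round(2),o['ee_rot'].round(3),'pad',c.round(1),r.round(1),k.mean().round(2))
    # foot edge: darkness of red-dominant amber: use per-column gradient
    b=W['color'][...,2].astype(int)
    print([int(v) for v in b[140:185:3,322]],[int(v) for v in b[230,240:300:3]],)
    pts=[(322,170),(260,228),(385,228)]
    print(np.array([onplane(W,q,o['ee_pos'][2]-79)[0] for q in pts]).round(1))
```

```text
[481.86 108.44 105.33] [-3.141e+00 -3.000e-03 -1.000e-03] pad [479.7 106.7] 52.4 1.0
[223, 224, 224, 231, 241, 239, 225, 214, 232, 248, 160, 135, 131, 130, 130] [135, 135, 135, 148, 157, 144, 145, 99, 104, 104, 104, 105, 109, 110, 111, 109, 109, 113, 114, 113]
[[521.6 107.5]
 [484.5 147.5]
 [484.3  67.1]]
[481.68 108.56 105.22] [-3.141e+00 -3.000e-03 -1.000e-03] pad [479.7 106.7] 52.4 1.0
[222, 223, 226, 230, 242, 240, 225, 219, 234, 247, 191, 134, 131, 129, 130] [135, 135, 134, 147, 157, 140, 142, 99, 103, 103, 104, 108, 108, 108, 108, 108, 111, 112, 114, 115]
[[521.5 107.7]
 [484.4 147.7]
 [484.2  67.3]]
```

Emit:
{"name": "jog_arm", "arguments": {"series": [{"x": -0.17,"y": 0.03,"z": 0.6,"rx": 0,"ry": 0,"rz": 0,"claw": 1},{"x": 0,"y": 0,"z": 0.5,"rx": 0,"ry": 0,"rz": 0,"claw": 1},{"x": 0,"y": 0,"z": 0.3,"rx": 0,"ry": 0,"rz": 0,"claw": 1},{"x": 0,"y": 0,"z": 0.1,"rx": 0,"ry": 0,"rz": 0,"claw": 1},{"x": 0,"y": 0,"z": 0,"rx": 0,"ry": 0,"rz": 0,"claw": 1},{"x": 0,"y": 0,"z": 0,"rx": 0,"ry": 0,"rz": 0,"claw": 1}]}}

```text
time_s: 7.72
ee_pos: [478.8, 108.7, 88.8]
ee_rot: [3.142, 0.0, 0.0]
ft_force: [-0.3, -0.8, -1.4]
width: 37.1
```

Emit:
{"name": "jog_arm", "arguments": {"series": [{"x": 0.05,"y": 0.05,"z": 0.1,"rx": 0,"ry": 0,"rz": 0,"claw": 1},{"x": 0,"y": 0,"z": 0.08,"rx": 0,"ry": 0,"rz": 0,"claw": 1},{"x": 0,"y": 0,"z": 0,"rx": 0,"ry": 0,"rz": 0,"claw": 1},{"x": 0,"y": 0,"z": 0,"rx": 0,"ry": 0,"rz": 0,"claw": 1}]}}

```text
time_s: 8.05
ee_pos: [479.3, 108.2, 87.1]
ee_rot: [3.142, -0.0, 0.0]
ft_force: [0.6, 0.5, -1.3]
width: 36.9
```

Emit:
{"name": "jog_arm", "arguments": {"series": [{"x": 0,"y": 0,"z": 0.06,"rx": 0,"ry": 0,"rz": 0,"claw": 1},{"x": 0,"y": 0,"z": 0,"rx": 0,"ry": 0,"rz": 0,"claw": 1},{"x": 0,"y": 0,"z": 0,"rx": 0,"ry": 0,"rz": 0,"claw": 1}]}}

```text
time_s: 8.3
ee_pos: [479.6, 108.4, 86.9]
ee_rot: [-3.141, -0.001, 0.0]
ft_force: [-1.2, 0.5, 0.9]
width: 37.2
```

Emit:
{"name": "jog_arm", "arguments": {"series": [{"x": 0,"y": 0,"z": 0,"rx": 0,"ry": 0,"rz": 0,"claw": 0.08},{"x": 0,"y": 0,"z": 0,"rx": 0,"ry": 0,"rz": 0,"claw": 0},{"x": 0,"y": 0,"z": 0,"rx": 0,"ry": 0,"rz": 0,"claw": -0.2},{"x": 0,"y": 0,"z": 0,"rx": 0,"ry": 0,"rz": 0,"claw": -1},{"x": 0,"y": 0,"z": 0,"rx": 0,"ry": 0,"rz": 0,"claw": -1},{"x": 0,"y": 0,"z": 0,"rx": 0,"ry": 0,"rz": 0,"claw": -1},{"x": 0,"y": 0,"z": 0,"rx": 0,"ry": 0,"rz": 0,"claw": -1},{"x": 0,"y": 0,"z": 0,"rx": 0,"ry": 0,"rz": 0,"claw": -1}]}}

```text
time_s: 8.97
ee_pos: [479.3, 108.1, 86.5]
ee_rot: [3.142, -0.0, 0.0]
ft_force: [0.0, 0.5, -0.2]
width: 75.7
```

Emit:
{"name": "jog_arm", "arguments": {"series": [{"x": 0,"y": 0,"z": -1,"rx": 0,"ry": 0,"rz": 0,"claw": -1},{"x": 0,"y": 0,"z": -2.5,"rx": 0,"ry": 0,"rz": 0,"claw": -1},{"x": 0,"y": 0,"z": -3,"rx": 0,"ry": 0,"rz": 0,"claw": -1},{"x": 0,"y": 0,"z": -3,"rx": 0,"ry": 0,"rz": 0,"claw": -1},{"x": 0,"y": 0,"z": -1.2,"rx": 0,"ry": 0,"rz": 0,"claw": -1},{"x": 0,"y": 0,"z": 0,"rx": 0,"ry": 0,"rz": 0,"claw": -1}]}}

```text
time_s: 9.47
ee_pos: [481.8, 109.1, 197.7]
ee_rot: [-3.14, -0.008, 0.0]
ft_force: [0.9, 0.7, 0.5]
width: 87.1
```

Run:
```python
from h import *
for i in range(2): W=ctrl.capture('wrist')
o=ctrl.get_obs();print(o['time_s'],o['ee_pos'].round(2),o['ft_force'].round(1),o['width'])
cv2.imwrite('pics/w6.png',W['color'])
```

```text
9.5667 [479.3  108.08 193.97] [ 0.2 -0.6 -1.3] 86.99864855239518
```

View pics/w6.png

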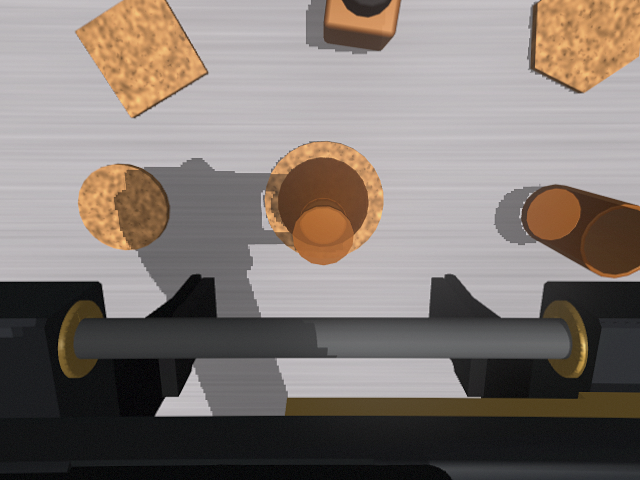

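```bash
cat >> h.py <<'E'
def rcirc(p,tol=2):
    c,r=circ(p)
    for t in (6,3,tol):
        k=abs(np.hypot(*(p-c).T)-r)<t; c,r=circ(p[k])
    return c.round(1),round(float(r),1),round(float(k.mean()),2)
CK=lambda h:(h[...,0]>5)&(h[...,0]<25)&(h[...,1]>60)
E
python3 - <<'E'
from h import *
for i in range(2): W=ctrl.capture('wrist')
o=ctrl.get_obs();print(o['ee_pos'].round(2))
cs,p,_=ell(W,(258,130,130,120),CK,8);print('large',rcirc(p[cs[:,1]<228]))
dk=lambda h:(h[...,0]>5)&(h[...,0]<25)&(h[...,1]>60)&(h[...,2]<135)
cs,p,_=ell(W,(272,150,102,55),dk,8);cv2.imwrite('pics/x.png',W['color'][130:270,255:390]);print('flask foot',rcirc(p[cs[:,1]<200]),len(p))
cs,p,_=ell(W,(60,150,120,110),CK,8);print('small',rcirc(p))
cs,p,_=ell(W,(500,160,140,130),CK,95);r=cs[(cs[:,1]>245)|(cs[:,0]>630)]
print('bk rim',rcirc(onplane(W,cs[(cs[:,1]>262)&(cs[:,0]<638)],95)),'foot',rcirc(onplane(W,cs[(cs[:,0]<540)],0)))
cs,p,_=ell(W,(60,0,155,125),CK,8);q=cv2.minAreaRect(p.astype(np.float32));print('sq',q)
E
```

```text
[478.37 107.78 192.48]
large (array([479.7, 106.7]), 52.4, 1.0)
flask foot (array([477.2, 108.6]), 41.1, 0.87) 259
small (array([474.3, 284.3]), 39.2, 1.0)
bk rim (array([470.8, -97.7]), 29.1, 1.0) foot (array([467.1, -99.7]), 26.2, 1.0)
sq ((602.138671875, 253.23318481445312), (76.90885162353516, 76.54782104492188), 28.75914192199707)
```

Emit:
{"name": "jog_arm", "arguments": {"series": [{"x": 0,"y": 1.5,"z": 0,"rx": 0,"ry": 0,"rz": 0,"claw": -1},{"x": -0.3,"y": 3.5,"z": 0,"rx": 0,"ry": 0,"rz": 0,"claw": -1},{"x": -0.3,"y": 3.5,"z": 0,"rx": 0,"ry": 0,"rz": 0,"claw": -1},{"x": -0.4,"y": 3.5,"z": 0,"rx": 0,"ry": 0,"rz": 0,"claw": -1},{"x": 0,"y": 3.5,"z": 0,"rx": 0,"ry": 0,"rz": 0,"claw": -1},{"x": 0,"y": 3,"z": 0,"rx": 0,"ry": 0,"rz": 0,"claw": -1},{"x": 0,"y": 1.55,"z": 0,"rx": 0,"ry": 0,"rz": 0,"claw": -1},{"x": 0,"y": 0.5,"z": 0,"rx": 0,"ry": 0,"rz": 0,"claw": -1}]}}

```text
time_s: 10.33
ee_pos: [468.0, -100.8, 192.0]
ee_rot: [3.141, 0.003, -0.005]
ft_force: [0.1, -0.0, -0.3]
width: 87.4
```

Emit:
{"name": "jog_arm", "arguments": {"series": [{"x": 0,"y": 0,"z": 0,"rx": 0,"ry": 0,"rz": 0,"claw": -1},{"x": 0,"y": 0,"z": 0,"rx": 0,"ry": 0,"rz": 0,"claw": -1},{"x": 0,"y": 0,"z": 0,"rx": 0,"ry": 0,"rz": 0,"claw": -1}]}}

```text
time_s: 10.58
ee_pos: [469.3, -95.4, 193.1]
ee_rot: [-3.141, 0.001, 0.003]
ft_force: [-0.4, 0.9, 0.2]
width: 87.1
```

Run:
```python
from h import *
for i in range(2): W=ctrl.capture('wrist')
o=ctrl.get_obs();print(o['time_s'],o['ee_pos'].round(2))
cv2.imwrite('pics/w7.png',W['color'])
cs,p,_=ell(W,(265,130,130,148),CK,95)
print(cs.min(0),cs.max(0))
print('rim',rcirc(onplane(W,cs[cs[:,1]>228],95)),'foot',rcirc(onplane(W,cs[cs[:,1]<190],0)))
```

```text
10.6833 [469.45 -95.67 193.41]
[287 171] [364 262]
rim (array([468.1, -98.5]), 26.4, 1.0) foot (array([467.2, -98.4]), 26.4, 1.0)
```

View pics/w7.png

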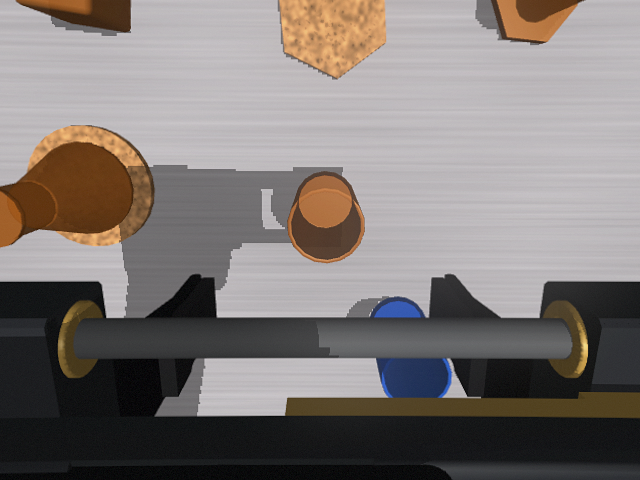

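Run:
```python
from h import *
for i in range(3):
    W=ctrl.capture('wrist');o=ctrl.get_obs();print(o['time_s'],o['ee_pos'].round(2),W['T'][:3,3].round(1))
cs,p,_=ell(W,(265,130,130,148),CK,95)
print('rim',rcirc(onplane(W,cs[cs[:,1]>228],95)),'foot',rcirc(onplane(W,cs[cs[:,1]<190],0)))
```

```text
10.7333 [469.45 -95.94 193.49] [541.4 -96.6 383. ]
10.7833 [469.46 -96.21 193.55] [541.4 -96.9 383.1]
10.8333 [469.47 -96.48 193.58] [541.3 -97.2 383.2]
rim (array([468.2, -98.5]), 26.4, 1.0) foot (array([467.1, -98.4]), 26.5, 1.0)
```

Emit:
{"name": "jog_arm", "arguments": {"series": [{"x": -0.14,"y": 0.12,"z": 1.5,"rx": 0,"ry": 0,"rz": 0,"claw": -1},{"x": 0,"y": 0,"z": 2.5,"rx": 0,"ry": 0,"rz": 0,"claw": -1},{"x": 0,"y": 0,"z": 2.5,"rx": 0,"ry": 0,"rz": 0,"claw": -1},{"x": 0,"y": 0,"z": 2.5,"rx": 0,"ry": 0,"rz": 0,"claw": -1},{"x": 0,"y": 0,"z": 2,"rx": 0,"ry": 0,"rz": 0,"claw": -1},{"x": 0,"y": 0,"z": 1.2,"rx": 0,"ry": 0,"rz": 0,"claw": -1},{"x": 0,"y": 0,"z": 0.7,"rx": 0,"ry": 0,"rz": 0,"claw": -1},{"x": 0,"y": 0,"z": 0,"rx": 0,"ry": 0,"rz": 0,"claw": -1}]}}

```text
time_s: 11.5
ee_pos: [467.1, -98.1, 63.3]
ee_rot: [-3.141, 0.003, 0.001]
ft_force: [-0.1, 0.0, 0.1]
width: 86.9
```

Emit:
{"name": "jog_arm", "arguments": {"series": [{"x": 0,"y": 0,"z": 0,"rx": 0,"ry": 0,"rz": 0,"claw": -1},{"x": 0,"y": 0,"z": 0,"rx": 0,"ry": 0,"rz": 0,"claw": -1}]}}

```text
time_s: 11.67
ee_pos: [469.0, -98.5, 65.5]
ee_rot: [3.141, -0.002, 0.0]
ft_force: [0.5, -0.3, 0.1]
width: 87.1
```

Run:
```python
from h import *
W=ctrl.capture('wrist')
o=ctrl.get_obs();print(o['time_s'],o['ee_pos'].round(2))
cv2.imwrite('pics/w8.png',W['color'])
```

```text
11.7167 [468.98 -98.61  65.61]
```

View pics/w8.png

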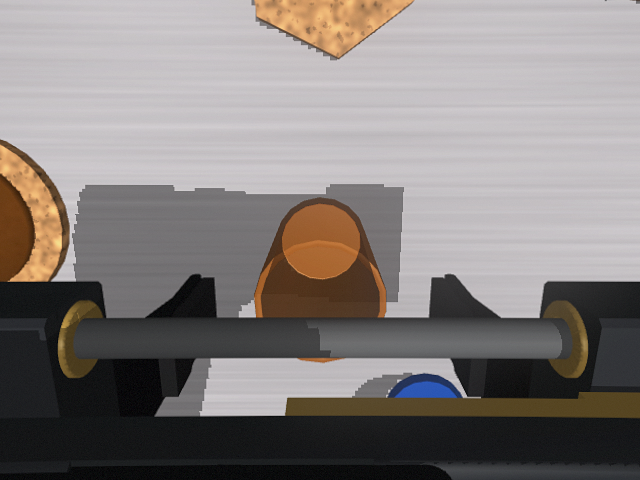

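Emit:
{"name": "jog_arm", "arguments": {"series": [{"x": 0,"y": 0,"z": 0,"rx": 0,"ry": 0,"rz": 0,"claw": -0.4},{"x": 0,"y": 0,"z": 0,"rx": 0,"ry": 0,"rz": 0,"claw": -0.3},{"x": 0,"y": 0,"z": 0,"rx": 0,"ry": 0,"rz": 0,"claw": -0.2},{"x": 0,"y": 0,"z": 0,"rx": 0,"ry": 0,"rz": 0,"claw": 0},{"x": 0,"y": 0,"z": 0,"rx": 0,"ry": 0,"rz": 0,"claw": 1},{"x": 0,"y": 0,"z": 0,"rx": 0,"ry": 0,"rz": 0,"claw": 1},{"x": 0,"y": 0,"z": 0,"rx": 0,"ry": 0,"rz": 0,"claw": 1},{"x": 0,"y": 0,"z": 0,"rx": 0,"ry": 0,"rz": 0,"claw": 1}]}}

```text
time_s: 12.38
ee_pos: [468.1, -98.4, 64.6]
ee_rot: [-3.141, -0.0, 0.0]
ft_force: [0.6, 0.9, 0.6]
width: 52.0
```

Emit:
{"name": "jog_arm", "arguments": {"series": [{"x": 0,"y": 0,"z": 0,"rx": 0,"ry": 0,"rz": 0,"claw": 1},{"x": 0,"y": 0,"z": 0,"rx": 0,"ry": 0,"rz": 0,"claw": 1}]}}

```text
time_s: 12.55
ee_pos: [468.1, -98.4, 64.6]
ee_rot: [-3.142, -0.0, 0.0]
ft_force: [0.2, 1.0, 0.4]
width: 51.6
```

Emit:
{"name": "jog_arm", "arguments": {"series": [{"x": 0,"y": 0,"z": -1,"rx": 0,"ry": 0,"rz": 0,"claw": 1},{"x": 0,"y": 0,"z": -2.5,"rx": 0,"ry": 0,"rz": 0,"claw": 1},{"x": 0,"y": 0,"z": -3,"rx": 0,"ry": 0,"rz": 0,"claw": 1},{"x": 0,"y": 0,"z": -3,"rx": 0,"ry": 0,"rz": 0,"claw": 1},{"x": 0,"y": 0,"z": -3,"rx": 0,"ry": 0,"rz": 0,"claw": 1},{"x": 0,"y": 0,"z": -2,"rx": 0,"ry": 0,"rz": 0,"claw": 1},{"x": 0,"y": -1.5,"z": 0,"rx": 0,"ry": 0,"rz": 0,"claw": 1},{"x": 0,"y": -3,"z": 0,"rx": 0,"ry": 0,"rz": 0,"claw": 1}]}}

```text
time_s: 13.22
ee_pos: [468.8, -57.1, 211.6]
ee_rot: [3.139, -0.004, -0.007]
ft_force: [0.4, 0.1, -1.4]
width: 52.1
```

Run:
```python
from h import *
S=ctrl.capture('side');o=ctrl.get_obs();print(o['time_s'],o['ee_pos'].round(2),o['width'],o['ft_force'])
cv2.imwrite('pics/s9.png',cv2.resize(S['color'][100:340,220:500],None,fx=2,fy=2))
```

```text
13.2667 [468.07 -47.28 211.05] 51.97383794752304 [-0.7330953   6.13685394 -1.92002865]
```

View pics/s9.png

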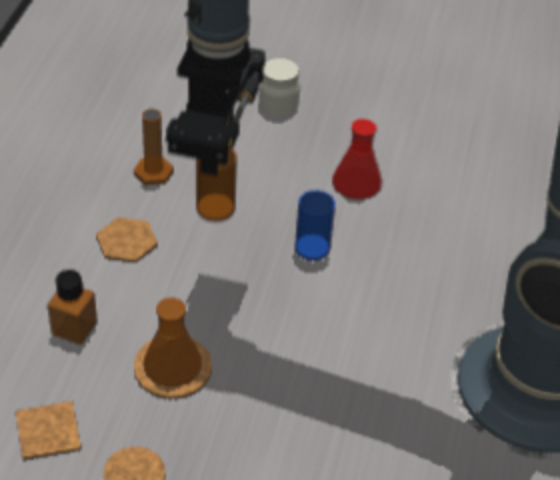

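Emit:
{"name": "jog_arm", "arguments": {"series": [{"x": 0,"y": -2,"z": 0,"rx": 0,"ry": 0,"rz": 0,"claw": 1},{"x": 0,"y": -3.3,"z": 0,"rx": 0,"ry": 0,"rz": 0,"claw": 1},{"x": 0,"y": -3.5,"z": 0,"rx": 0,"ry": 0,"rz": 0,"claw": 1},{"x": 0,"y": -3.5,"z": 0,"rx": 0,"ry": 0,"rz": 0,"claw": 1},{"x": 0,"y": -3.5,"z": 0,"rx": 0,"ry": 0,"rz": 0,"claw": 1},{"x": 0,"y": -3.3,"z": 0,"rx": 0,"ry": 0,"rz": 0,"claw": 1},{"x": 0,"y": -2,"z": 0,"rx": 0,"ry": 0,"rz": 0,"claw": 1},{"x": 0,"y": -1,"z": 0,"rx": 0,"ry": 0,"rz": 0,"claw": 1}]}}

```text
time_s: 13.93
ee_pos: [467.0, 171.0, 210.0]
ee_rot: [-3.14, -0.0, 0.006]
ft_force: [0.2, 1.4, -1.2]
width: 51.8
```

Emit:
{"name": "jog_arm", "arguments": {"series": [{"x": 0,"y": 0,"z": 0,"rx": 0,"ry": 0,"rz": 0,"claw": 1},{"x": 0,"y": 0,"z": 0,"rx": 0,"ry": 0,"rz": 0,"claw": 1},{"x": 0,"y": 0,"z": 0,"rx": 0,"ry": 0,"rz": 0,"claw": 1}]}}

```text
time_s: 14.18
ee_pos: [468.1, 165.2, 209.3]
ee_rot: [3.14, 0.0, -0.002]
ft_force: [-0.0, 0.2, -1.5]
width: 51.7
```

Run:
```python
from h import *
W=ctrl.capture('wrist')
o=ctrl.get_obs();print(o['time_s'],o['ee_pos'].round(2))
cv2.imwrite('pics/w10.png',W['color'])
cs,p,_=ell(W,(120,90,165,190),CK,8);print(cs.min(0),cs.max(0),'small',rcirc(p))
```

```text
14.2333 [468.16 165.18 209.39]
[146 148] [233 232] small (array([474.1, 284.9]), 38.8, 1.0)
```

View pics/w10.png

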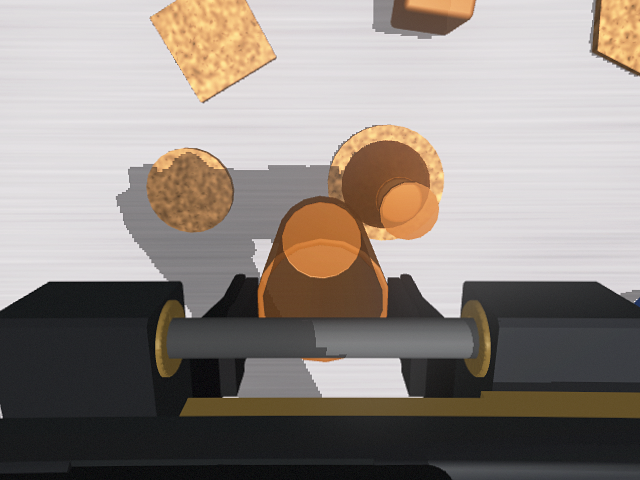

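Emit:
{"name": "jog_arm", "arguments": {"series": [{"x": 0.2,"y": -1.5,"z": 0,"rx": 0,"ry": 0,"rz": 0,"claw": 1},{"x": 0.2,"y": -3,"z": 0,"rx": 0,"ry": 0,"rz": 0,"claw": 1},{"x": 0.2,"y": -3,"z": 1,"rx": 0,"ry": 0,"rz": 0,"claw": 1},{"x": 0,"y": -2.5,"z": 2.3,"rx": 0,"ry": 0,"rz": 0,"claw": 1},{"x": 0,"y": -1.5,"z": 2.5,"rx": 0,"ry": 0,"rz": 0,"claw": 1},{"x": 0,"y": -0.5,"z": 2.5,"rx": 0,"ry": 0,"rz": 0,"claw": 1},{"x": 0,"y": 0,"z": 2.2,"rx": 0,"ry": 0,"rz": 0,"claw": 1},{"x": 0,"y": 0,"z": 1.2,"rx": 0,"ry": 0,"rz": 0,"claw": 1}]}}

```text
time_s: 14.9
ee_pos: [473.1, 285.1, 89.8]
ee_rot: [3.138, 0.004, -0.001]
ft_force: [0.3, -0.1, -1.4]
width: 51.6
```

Emit:
{"name": "jog_arm", "arguments": {"series": [{"x": 0,"y": 0,"z": 0,"rx": 0,"ry": 0,"rz": 0,"claw": 1},{"x": 0,"y": 0,"z": 0,"rx": 0,"ry": 0,"rz": 0,"claw": 1},{"x": 0,"y": 0,"z": 0,"rx": 0,"ry": 0,"rz": 0,"claw": 1}]}}

```text
time_s: 15.15
ee_pos: [475.2, 287.3, 93.9]
ee_rot: [-3.141, -0.002, -0.001]
ft_force: [-0.2, 0.6, -0.7]
width: 51.9
```

Run:
```python
from h import *
W=ctrl.capture('wrist')
W=ctrl.capture('wrist')
o=ctrl.get_obs();print(o['time_s'],o['ee_pos'].round(2),o['ee_rot'].round(3))
cv2.imwrite('pics/w11.png',W['color'])
cs,p,_=ell(W,(230,140,190,140),CK,8);print(cs.min(0),cs.max(0),'small',rcirc(p[cs[:,1]<265]))
```

```text
15.25 [475.1  287.67  94.17] [-3.14e+00 -3.00e-03 -1.00e-03]
[261 172] [384 279] small (array([473.9, 285.6]), 38.6, 0.94)
```

View pics/w11.png

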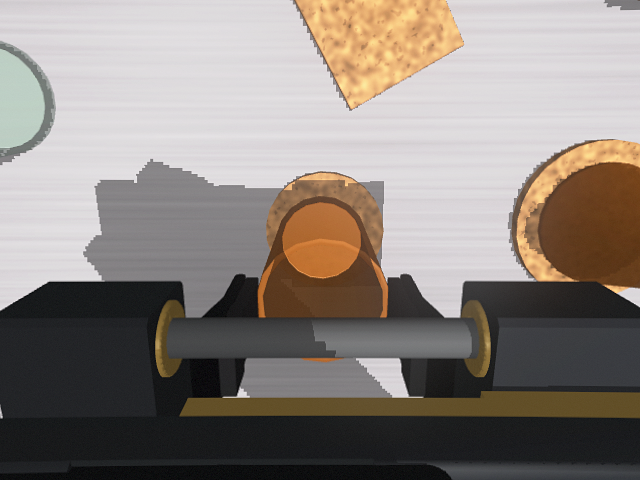

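Emit:
{"name": "jog_arm", "arguments": {"series": [{"x": -0.06,"y": 0.2,"z": 0.6,"rx": 0,"ry": 0,"rz": 0,"claw": 1},{"x": 0,"y": 0,"z": 0.6,"rx": 0,"ry": 0,"rz": 0,"claw": 1},{"x": 0,"y": 0,"z": 0.3,"rx": 0,"ry": 0,"rz": 0,"claw": 1},{"x": 0,"y": 0,"z": 0.1,"rx": 0,"ry": 0,"rz": 0,"claw": 1},{"x": 0,"y": 0,"z": 0,"rx": 0,"ry": 0,"rz": 0,"claw": 1},{"x": 0,"y": 0,"z": 0,"rx": 0,"ry": 0,"rz": 0,"claw": 1},{"x": 0,"y": 0,"z": 0,"rx": 0,"ry": 0,"rz": 0,"claw": 1}]}}

```text
time_s: 15.83
ee_pos: [473.4, 285.7, 76.6]
ee_rot: [-3.141, -0.0, 0.0]
ft_force: [-0.3, -0.0, -0.9]
width: 51.9
```

Emit:
{"name": "jog_arm", "arguments": {"series": [{"x": 0.06,"y": 0,"z": 0.15,"rx": 0,"ry": 0,"rz": 0,"claw": 1},{"x": 0,"y": 0,"z": 0.15,"rx": 0,"ry": 0,"rz": 0,"claw": 1},{"x": 0,"y": 0,"z": 0.1,"rx": 0,"ry": 0,"rz": 0,"claw": 1},{"x": 0,"y": 0,"z": 0,"rx": 0,"ry": 0,"rz": 0,"claw": 1},{"x": 0,"y": 0,"z": 0,"rx": 0,"ry": 0,"rz": 0,"claw": 1},{"x": 0,"y": 0,"z": 0,"rx": 0,"ry": 0,"rz": 0,"claw": 1}]}}

```text
time_s: 16.33
ee_pos: [473.9, 285.5, 72.6]
ee_rot: [-3.142, -0.0, 0.0]
ft_force: [-0.3, 0.0, -0.2]
width: 51.7
```

Emit:
{"name": "jog_arm", "arguments": {"series": [{"x": 0,"y": 0,"z": 0.03,"rx": 0,"ry": 0,"rz": 0,"claw": 1},{"x": 0,"y": 0,"z": 0,"rx": 0,"ry": 0,"rz": 0,"claw": 1},{"x": 0,"y": 0,"z": 0,"rx": 0,"ry": 0,"rz": 0,"claw": -0.25},{"x": 0,"y": 0,"z": 0,"rx": 0,"ry": 0,"rz": 0,"claw": -0.35},{"x": 0,"y": 0,"z": 0,"rx": 0,"ry": 0,"rz": 0,"claw": -0.5},{"x": 0,"y": 0,"z": 0,"rx": 0,"ry": 0,"rz": 0,"claw": -1},{"x": 0,"y": 0,"z": 0,"rx": 0,"ry": 0,"rz": 0,"claw": -1},{"x": 0,"y": 0,"z": 0,"rx": 0,"ry": 0,"rz": 0,"claw": -1}]}}

```text
time_s: 17.0
ee_pos: [473.8, 285.3, 72.1]
ee_rot: [3.141, 0.0, 0.0]
ft_force: [0.5, 0.3, -0.1]
width: 77.5
```

Emit:
{"name": "jog_arm", "arguments": {"series": [{"x": 0,"y": 0,"z": 0,"rx": 0,"ry": 0,"rz": 0,"claw": -1},{"x": 0,"y": 0,"z": -1,"rx": 0,"ry": 0,"rz": 0,"claw": -1},{"x": 0,"y": 0,"z": -2.5,"rx": 0,"ry": 0,"rz": 0,"claw": -1},{"x": 0,"y": 0,"z": -3,"rx": 0,"ry": 0,"rz": 0,"claw": -1},{"x": 0,"y": 0,"z": -3,"rx": 0,"ry": 0,"rz": 0,"claw": -1},{"x": 0,"y": 0,"z": -2.5,"rx": 0,"ry": 0,"rz": 0,"claw": -1},{"x": 0,"y": 0,"z": 0,"rx": 0,"ry": 0,"rz": 0,"claw": -1},{"x": 0,"y": 0,"z": 0,"rx": 0,"ry": 0,"rz": 0,"claw": -1}]}}

```text
time_s: 17.67
ee_pos: [474.7, 286.2, 194.4]
ee_rot: [-3.14, -0.004, 0.0]
ft_force: [0.2, -0.3, 0.2]
width: 86.8
```

Run:
```python
from h import *
W=ctrl.capture('wrist')
o=ctrl.get_obs();print(o['time_s'],o['ee_pos'].round(2),o['ee_rot'].round(3))
cv2.imwrite('pics/w12.png',W['color'])
```

```text
17.7167 [473.86 285.31 192.77] [ 3.142e+00 -1.000e-03  0.000e+00]
```

View pics/w12.png

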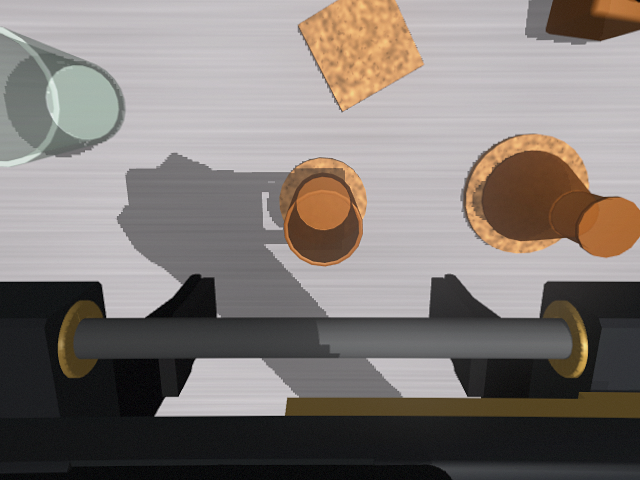

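Emit:
{"name": "jog_arm", "arguments": {"series": [{"x": 1.2,"y": 1.5,"z": 0,"rx": 0,"ry": 0,"rz": 0,"claw": -1},{"x": 2.3,"y": 3,"z": 0,"rx": 0,"ry": 0,"rz": 0,"claw": -1},{"x": 2.3,"y": 3,"z": 0,"rx": 0,"ry": 0,"rz": 0,"claw": -1},{"x": 2.3,"y": 3,"z": 0,"rx": 0,"ry": 0,"rz": 0,"claw": -1},{"x": 2.3,"y": 3,"z": 0,"rx": 0,"ry": 0,"rz": 0,"claw": -1},{"x": 2.3,"y": 3,"z": 0,"rx": 0,"ry": 0,"rz": 0,"claw": -1},{"x": 2,"y": 2.6,"z": 0,"rx": 0,"ry": 0,"rz": 0,"claw": -1},{"x": 1.1,"y": 1.5,"z": 0,"rx": 0,"ry": 0,"rz": 0,"claw": -1}]}}

```text
time_s: 18.38
ee_pos: [633.2, 74.0, 190.0]
ee_rot: [3.139, 0.003, -0.005]
ft_force: [0.3, -0.7, -0.2]
width: 87.0
```

Emit:
{"name": "jog_arm", "arguments": {"series": [{"x": 0,"y": 0,"z": 0,"rx": 0,"ry": 0,"rz": 0,"claw": -1},{"x": 0,"y": 0,"z": 0,"rx": 0,"ry": 0,"rz": 0,"claw": -1},{"x": 0,"y": 0,"z": 0,"rx": 0,"ry": 0,"rz": 0,"claw": -1},{"x": 0,"y": 0,"z": 0,"rx": 0,"ry": 0,"rz": 0,"claw": -1}]}}

```text
time_s: 18.72
ee_pos: [630.7, 81.5, 191.7]
ee_rot: [-3.141, 0.001, 0.003]
ft_force: [-0.0, 1.3, -0.8]
width: 86.9
```

Run:
```python
from h import *
W=ctrl.capture('wrist')
o=ctrl.get_obs();print(o['time_s'],o['ee_pos'].round(2),o['ee_rot'].round(3))
cv2.imwrite('pics/w13.png',W['color'])
```

```text
18.7667 [630.88  81.37 192.01] [-3.141e+00  1.000e-03  3.000e-03]
```

View pics/w13.png

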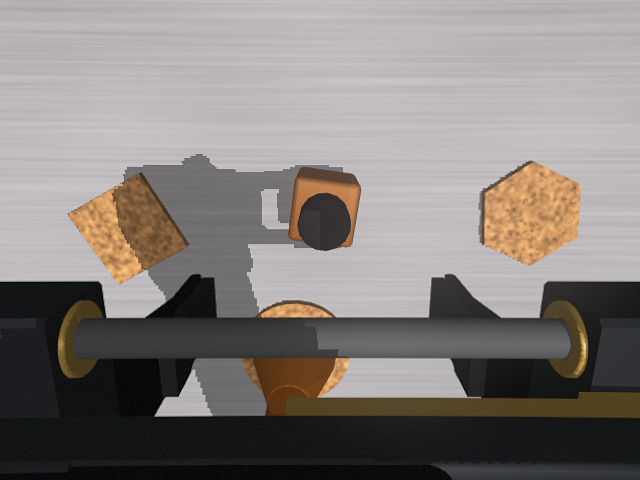

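Run:
```python
from h import *
for i in range(3): W=ctrl.capture('wrist')
o=ctrl.get_obs();print(o['time_s'],o['ee_pos'].round(2),o['ee_rot'].round(3))
bk=lambda h:(h[...,2]<75)
cs,p,_=ell(W,(290,185,70,70),bk,104);print('cap',cs.min(0),cs.max(0),rcirc(p))
cs,p,_=ell(W,(55,160,145,135),CK,8);q=cv2.minAreaRect(p.astype(np.float32));print('sq',q, np.mean(cv2.boxPoints(q),0))
cs,p,_=ell(W,(465,150,135,125),CK,8);print('hex',rcirc(p,6)); M=cv2.moments(p.astype(np.float32).reshape(-1,1,2));print(M['m10']/M['m00'],M['m01']/M['m00'],cv2.minAreaRect(p.astype(np.float32))[1], M['m00']**.5)
crop(W['color'],275,155,100,105,6,'w14c.png')
```

```text
18.9167 [631.51  80.56 192.43] [-3.142e+00 -0.000e+00  2.000e-03]
cap [297 194] [349 250] (array([634.5,  79.6]), 18.2, 1.0)
sq ((603.5752563476562, 253.01271057128906), (75.8419189453125, 78.6424560546875), 28.886825561523438) [603.57526 253.01271]
hex (array([ 618.5, -102.2]), 43.6, 1.0)
618.4619469875364 -102.2332247498433 (93.9876708984375, 83.850341796875) 77.0102903246185
```

```bash
sleep 1
```

```text
(no output)
```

View pics/w14c.png

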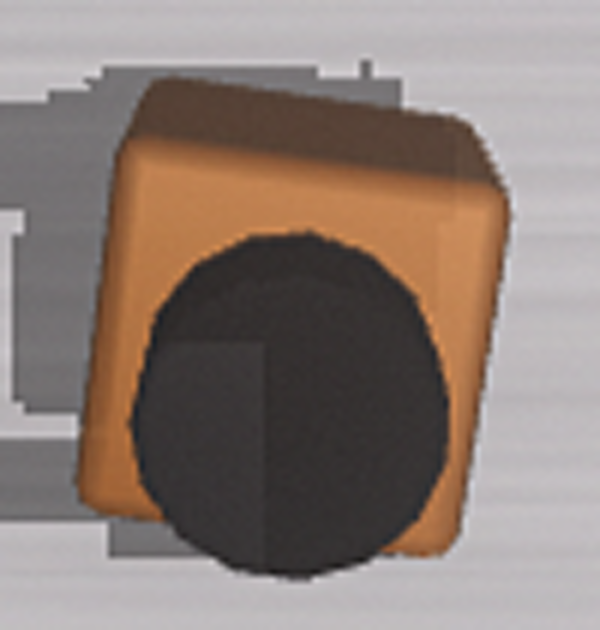

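Run:
```python
from h import *
W=ctrl.capture('wrist')
o=ctrl.get_obs();print(o['time_s'],o['ee_pos'].round(2),o['joints'].round(2))
bk=lambda h:(h[...,2]<75)
cs,p,_=ell(W,(290,185,70,70),bk,104);print('cap',rcirc(p[cs[:,1]>226]))
img=W['color'];sat=cv2.cvtColor(img,cv2.COLOR_BGR2HSV)[...,1].astype(float)
def edge_h(rows,lo,hi,rise):
    out=[]
    for r in rows:
        g=np.diff(sat[r,lo:hi]);i=g.argmax() if rise else g.argmin();out.append((lo+i+.5,r))
    return np.array(out)
def edge_v(cols,lo,hi,rise):
    out=[]
    for c in cols:
        g=np.diff(sat[lo:hi,c]);i=g.argmax() if rise else g.argmin();out.append((c,lo+i+.5))
    return np.array(out)
L=edge_h(range(185,233),280,300,True);R=edge_h(range(194,240),345,370,False);B=np.vstack([edge_v(range(294,302),232,250,False),edge_v(range(342,349),240,255,False)])
for n,E in(('L',L),('R',R),('B',B)):
    q=onplane(W,E,64).astype(np.float32);vx,vy,x0,y0=cv2.fitLine(q,cv2.DIST_HUBER,0,.01,.01).ravel()
    print(n,np.degrees(np.arctan2(vy,vx)).round(2),x0.round(1),y0.round(1))
# centre line
```

```text
18.9667 [631.62  80.26 192.43] [ 0.14  0.45 -0.47  1.61  0.22  1.13 -1.95]
cap (array([632.6,  79.6]), 17.1, 1.0)
L -7.88 636.1 104.2
R -8.1 629.8 55.1
B 82.02 608.9 88.0
```

Emit:
{"name": "jog_arm", "arguments": {"series": [{"x": 0.1,"y": 0,"z": 1.5,"rx": 0,"ry": 0,"rz": 0,"claw": -1},{"x": 0,"y": 0,"z": 2.5,"rx": 0,"ry": 0,"rz": 0,"claw": -1},{"x": 0,"y": 0,"z": 2.5,"rx": 0,"ry": 0,"rz": 0,"claw": -1},{"x": 0,"y": 0,"z": 2.5,"rx": 0,"ry": 0,"rz": 0,"claw": -1},{"x": 0,"y": 0,"z": 1.7,"rx": 0,"ry": 0,"rz": 0,"claw": -1},{"x": 0,"y": 0,"z": 1,"rx": 0,"ry": 0,"rz": 0,"claw": -1},{"x": 0,"y": 0,"z": 0.3,"rx": 0,"ry": 0,"rz": 0,"claw": -1},{"x": 0,"y": 0,"z": 0,"rx": 0,"ry": 0,"rz": 0,"claw": -1}]}}

```text
time_s: 19.63
ee_pos: [632.8, 79.7, 72.0]
ee_rot: [-3.142, 0.001, 0.001]
ft_force: [-0.0, 0.2, 0.1]
width: 87.2
```

Emit:
{"name": "jog_arm", "arguments": {"series": [{"x": 0,"y": 0,"z": 0,"rx": 0,"ry": 0,"rz": 0,"claw": -1},{"x": 0,"y": 0,"z": 0,"rx": 0,"ry": 0,"rz": 0,"claw": -1}]}}

```text
time_s: 19.8
ee_pos: [634.1, 79.9, 73.8]
ee_rot: [-3.141, -0.003, 0.0]
ft_force: [-0.6, 0.4, 0.7]
width: 87.1
```

Run:
```python
from h import *
W=ctrl.capture('wrist')
o=ctrl.get_obs();print(o['time_s'],o['ee_pos'].round(2))
cv2.imwrite('pics/w15.png',W['color'])
```

```text
19.85 [633.96  79.77  73.74]
```

View pics/w15.png

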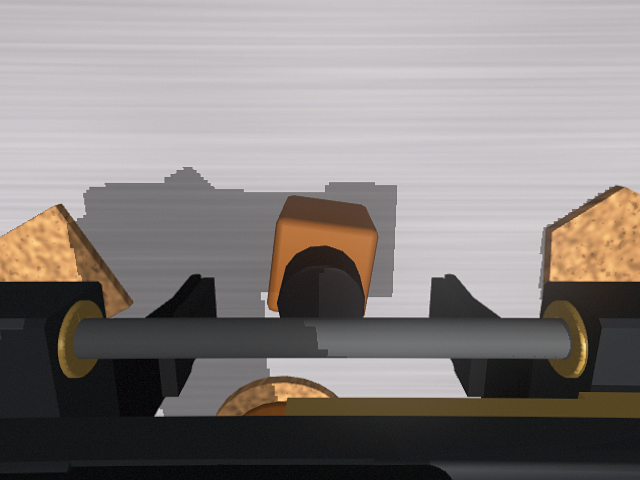

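Cap at columns 277–365, mid 321, centred between the fingers (322). Closing.

Emit:
{"name": "jog_arm", "arguments": {"series": [{"x": 0,"y": 0,"z": 0,"rx": 0,"ry": 0,"rz": 0,"claw": 0},{"x": 0,"y": 0,"z": 0,"rx": 0,"ry": 0,"rz": 0,"claw": 0},{"x": 0,"y": 0,"z": 0,"rx": 0,"ry": 0,"rz": 0,"claw": 0.1},{"x": 0,"y": 0,"z": 0,"rx": 0,"ry": 0,"rz": 0,"claw": 0.1},{"x": 0,"y": 0,"z": 0,"rx": 0,"ry": 0,"rz": 0,"claw": 0.2},{"x": 0,"y": 0,"z": 0,"rx": 0,"ry": 0,"rz": 0,"claw": 0.4},{"x": 0,"y": 0,"z": 0,"rx": 0,"ry": 0,"rz": 0,"claw": 1},{"x": 0,"y": 0,"z": 0,"rx": 0,"ry": 0,"rz": 0,"claw": 1}]}}

```text
time_s: 20.52
ee_pos: [632.9, 79.5, 72.2]
ee_rot: [3.142, 0.0, 0.0]
ft_force: [-0.3, -0.4, -0.8]
width: 41.2
```

Emit:
{"name": "jog_arm", "arguments": {"series": [{"x": 0,"y": 0,"z": 0,"rx": 0,"ry": 0,"rz": 0,"claw": 1},{"x": 0,"y": 0,"z": 0,"rx": 0,"ry": 0,"rz": 0,"claw": 1},{"x": 0,"y": 0,"z": 0,"rx": 0,"ry": 0,"rz": 0,"claw": 1},{"x": 0,"y": 0,"z": 0,"rx": 0,"ry": 0,"rz": 0,"claw": 1}]}}

```text
time_s: 20.85
ee_pos: [632.9, 79.7, 72.2]
ee_rot: [-3.141, 0.0, 0.0]
ft_force: [-1.1, 1.0, 0.1]
width: 34.2
```

Emit:
{"name": "jog_arm", "arguments": {"series": [{"x": 0,"y": 0,"z": -0.5,"rx": 0,"ry": 0,"rz": 0,"claw": 1},{"x": 0,"y": 0,"z": -2,"rx": 0,"ry": 0,"rz": 0,"claw": 1},{"x": 0,"y": 0,"z": -3,"rx": 0,"ry": 0,"rz": 0,"claw": 1},{"x": 0,"y": -1.5,"z": -2.5,"rx": 0,"ry": 0,"rz": 0,"claw": 1},{"x": 0,"y": -3,"z": 0,"rx": 0,"ry": 0,"rz": 0,"claw": 1},{"x": 0,"y": -2,"z": 0,"rx": 0,"ry": 0,"rz": 0,"claw": 1},{"x": 0,"y": -1,"z": 0,"rx": 0,"ry": 0,"rz": 0,"claw": 1},{"x": 0,"y": 0,"z": 0,"rx": 0,"ry": 0,"rz": 0,"claw": 1}]}}

```text
time_s: 21.52
ee_pos: [631.9, 157.9, 152.2]
ee_rot: [-3.14, 0.001, 0.005]
ft_force: [-0.2, 0.4, -1.9]
width: 34.2
```

Emit:
{"name": "jog_arm", "arguments": {"series": [{"x": 0,"y": 0,"z": 0,"rx": 0,"ry": 0,"rz": 0,"claw": 1},{"x": 0,"y": 0,"z": 0,"rx": 0,"ry": 0,"rz": 0,"claw": 1},{"x": 0,"y": 0,"z": 0,"rx": 0,"ry": 0,"rz": 0,"claw": 1}]}}

```text
time_s: 21.77
ee_pos: [633.1, 151.9, 151.6]
ee_rot: [3.14, 0.001, -0.003]
ft_force: [0.6, -0.5, -1.2]
width: 34.3
```

Run:
```python
from h import *
W=ctrl.capture('wrist')
o=ctrl.get_obs();print(o['time_s'],o['ee_pos'].round(2),o['width'],o['ft_force'].round(1))
cv2.imwrite('pics/w16.png',W['color'])
```

```text
21.8167 [633.14 152.22 151.76] 34.21273429927134 [ 0.5 -0.  -1.9]
```

View pics/w16.png

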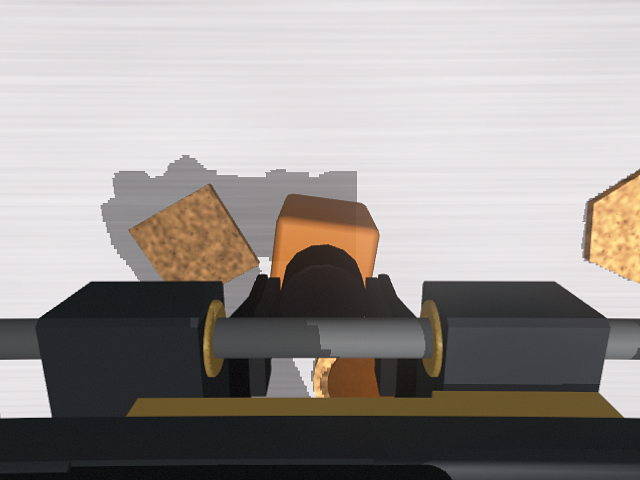

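Emit:
{"name": "jog_arm", "arguments": {"series": [{"x": -0.6,"y": -1.5,"z": 0,"rx": 0,"ry": 0,"rz": 0,"claw": 1},{"x": -0.8,"y": -2.5,"z": 0,"rx": 0,"ry": 0,"rz": 0,"claw": 1},{"x": -0.8,"y": -2.6,"z": 0,"rx": 0,"ry": 0,"rz": 0,"claw": 1},{"x": -0.6,"y": -2.5,"z": 0,"rx": 0,"ry": 0,"rz": 0,"claw": 1},{"x": -0.2,"y": -1,"z": 0,"rx": 0,"ry": 0,"rz": 0,"claw": 1},{"x": 0,"y": 0,"z": 0,"rx": 0,"ry": 0,"rz": -4,"claw": 1},{"x": 0,"y": 0,"z": 0,"rx": 0,"ry": 0,"rz": -6,"claw": 1},{"x": 0,"y": 0,"z": 0,"rx": 0,"ry": 0,"rz": -6,"claw": 1}]}}

```text
time_s: 22.48
ee_pos: [603.5, 254.0, 152.0]
ee_rot: [3.14, 0.0, 0.284]
ft_force: [0.4, 0.1, -3.1]
width: 34.0
```

Emit:
{"name": "jog_arm", "arguments": {"series": [{"x": 0,"y": 0,"z": 0,"rx": 0,"ry": 0,"rz": -6,"claw": 1},{"x": 0,"y": 0,"z": 0.5,"rx": 0,"ry": 0,"rz": -6,"claw": 1},{"x": 0,"y": 0,"z": 1,"rx": 0,"ry": 0,"rz": -5,"claw": 1},{"x": 0,"y": 0,"z": 1,"rx": 0,"ry": 0,"rz": -3.8,"claw": 1},{"x": 0,"y": 0,"z": 1,"rx": 0,"ry": 0,"rz": 0,"claw": 1},{"x": 0,"y": 0,"z": 0,"rx": 0,"ry": 0,"rz": 0,"claw": 1},{"x": 0,"y": 0,"z": 0,"rx": 0,"ry": 0,"rz": 0,"claw": 1},{"x": 0,"y": 0,"z": 0,"rx": 0,"ry": 0,"rz": 0,"claw": 1}]}}

```text
time_s: 23.15
ee_pos: [603.4, 255.3, 117.7]
ee_rot: [3.141, -0.001, 0.641]
ft_force: [0.8, 0.4, -2.0]
width: 34.5
```

Run:
```python
from h import *
W=ctrl.capture('wrist');W=ctrl.capture('wrist')
o=ctrl.get_obs();print(o['time_s'],o['ee_pos'].round(2),o['ee_rot'].round(4),o['width'],o['ft_force'].round(1))
cv2.imwrite('pics/w17.png',W['color'])
```

```text
23.25 [603.43 255.71 118.09] [ 3.141e+00 -1.400e-03  6.419e-01] 34.58425675978686 [ 0.4 -0.3 -2.2]
```

View pics/w17.png

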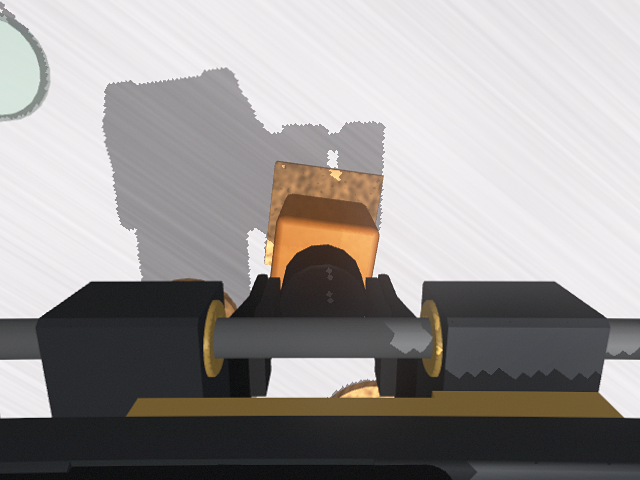

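Run:
```python
from h import *
for i in range(2): W=ctrl.capture('wrist')
o=ctrl.get_obs();print(o['time_s'],o['ee_pos'].round(2),o['ee_rot'].round(4))
img=W['color'];sat=cv2.GaussianBlur(cv2.cvtColor(img,cv2.COLOR_BGR2HSV)[...,1].astype(float),(3,3),0)
Fv=np.array([(c,150+np.diff(sat[150:185,c]).argmax()+.5) for c in range(282,378)])
L=np.array([(260+np.diff(sat[r,260:285]).argmax()+.5,r) for r in range(170,230)])
R=np.array([(370+np.diff(sat[r,370:392]).argmin()+.5,r) for r in range(182,225)])
for n,E in(('F',Fv),('L',L),('R',R)):
    q=onplane(W,E,8).astype(np.float32);vx,vy,x0,y0=cv2.fitLine(q,cv2.DIST_HUBER,0,.01,.01).ravel()
    nrm=np.array([-vy,vx]);
    d=nrm@(np.array([x0,y0])-o['ee_pos'][:2])
    print(n,np.degrees(np.arctan2(vy,vx)).round(2),'dist TCP->edge',abs(d).round(1), 'normal',(nrm*np.sign(d)).round(3))
# bottle back top edge at z=66+bottom
zb=o['ee_pos'][2]-72.2+66
crop(img,250,150,150,150,5,'w18c.png')
B=np.array([(300+k,0) for k in range(5)])
```

```text
23.35 [603.26 255.81 117.97] [ 3.1411e+00 -1.2000e-03  6.4240e-01]
F -61.1 dist TCP->edge 37.3 normal [0.875 0.483]
L 28.77 dist TCP->edge 37.1 normal [-0.481  0.877]
R 28.87 dist TCP->edge 38.5 normal [ 0.483 -0.876]
```

```bash
sleep 1
```

View pics/w18c.png

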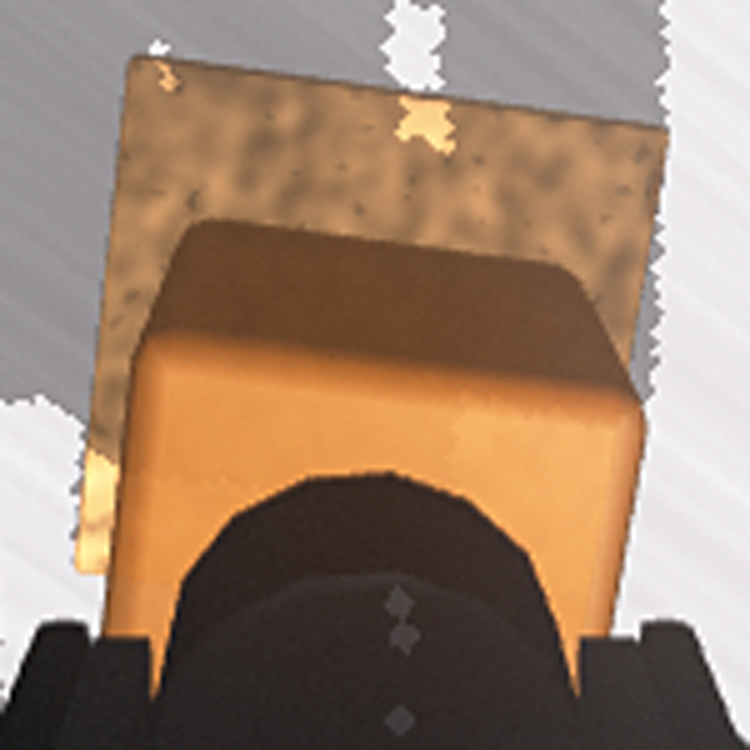

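Emit:
{"name": "jog_arm", "arguments": {"series": [{"x": 0,"y": 0,"z": 0.8,"rx": 0,"ry": 0,"rz": 0,"claw": 1},{"x": 0,"y": 0,"z": 1,"rx": 0,"ry": 0,"rz": 0,"claw": 1},{"x": 0,"y": 0,"z": 0.7,"rx": 0,"ry": 0,"rz": 0,"claw": 1},{"x": 0,"y": 0,"z": 0.3,"rx": 0,"ry": 0,"rz": 0,"claw": 1},{"x": 0,"y": 0,"z": 0,"rx": 0,"ry": 0,"rz": 0,"claw": 1},{"x": 0,"y": 0,"z": 0,"rx": 0,"ry": 0,"rz": 0,"claw": 1},{"x": 0,"y": 0,"z": 0,"rx": 0,"ry": 0,"rz": 0,"claw": 1},{"x": 0,"y": 0,"z": 0,"rx": 0,"ry": 0,"rz": 0,"claw": 1}]}}

```text
time_s: 24.02
ee_pos: [603.2, 255.7, 89.7]
ee_rot: [3.141, -0.001, 0.643]
ft_force: [0.3, 0.1, -1.1]
width: 34.4
```

Run:
```python
from h import *
for i in range(3): W=ctrl.capture('wrist')
o=ctrl.get_obs();print(o['time_s'],o['ee_pos'].round(2),o['ee_rot'].round(4))
img=W['color'];cv2.imwrite('pics/w19.png',img)
sat=cv2.GaussianBlur(cv2.cvtColor(img,cv2.COLOR_BGR2HSV)[...,1].astype(float),(3,3),0)
crop(img,240,130,160,160,5,'w19c.png')
```

```text
24.1667 [603.07 255.59  89.58] [ 3.1414e+00 -6.0000e-04  6.4250e-01]
```

View pics/w19c.png

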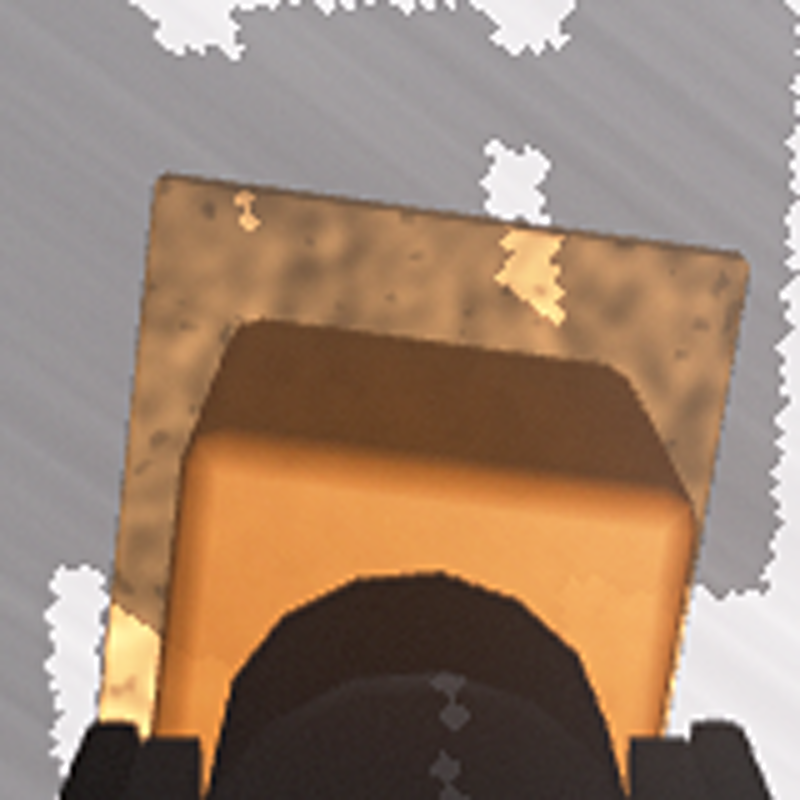

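Run:
```python
from h import *
W=ctrl.capture('wrist')
o=ctrl.get_obs();print(o['time_s'],o['ee_pos'].round(2),o['ee_rot'].round(4))
hs=cv2.cvtColor(W['color'],cv2.COLOR_BGR2HSV).astype(float)
sat=cv2.GaussianBlur(hs[...,1],(3,3),0);V=cv2.GaussianBlur(hs[...,2],(3,3),0)
ts=o['ee_pos'][:2]
Fv=np.array([(c,155+np.diff(sat[155:186,c]).argmax()+.5) for c in range(278,384)])
L=np.array([(258+np.diff(sat[r,258:278]).argmax()+.5,r) for r in range(175,240)])
R=np.array([(376+np.diff(sat[r,376:392]).argmin()+.5,r) for r in range(188,225)])
Fb=np.array([(c,188+np.diff(V[188:207,c]).argmin()+.5) for c in range(295,358)])
zb=o['ee_pos'][2]-72.2
for n,E,z in(('F',Fv,8),('L',L,8),('R',R,8),('bottle back foot',Fb,zb)):
    q=onplane(W,E,z).astype(np.float32);vx,vy,x0,y0=cv2.fitLine(q,cv2.DIST_HUBER,0,.01,.01).ravel()
    nrm=np.array([-vy,vx]);d=nrm@(np.array([x0,y0])-ts)
    print(n,np.degrees(np.arctan2(vy,vx)).round(2),abs(d).round(1))
# body sides at top z=zb+64
L=np.array([(268+np.diff(-V[r,268:282]).argmax()+.5,r) for r in range(228,268)])
print('lateral L body')
u=np.array([-.482,.876])
for px in ([(288.5,197),(366,206)]): print(u@(onplane(W,px,zb)[0]-ts))
```

```text
24.2167 [603.07 255.58  89.54] [ 3.1413e+00 -5.0000e-04  6.4250e-01]
F -61.09 37.7
L 28.59 37.2
R 28.93 38.5
bottle back foot -61.0 22.9
lateral L body
23.20884893001802
-24.924157144330167
```

Emit:
{"name": "jog_arm", "arguments": {"series": [{"x": 0.1,"y": 0,"z": 0.4,"rx": 0,"ry": 0,"rz": 0,"claw": 1},{"x": 0,"y": 0,"z": 0.3,"rx": 0,"ry": 0,"rz": 0,"claw": 1},{"x": 0,"y": 0,"z": 0.15,"rx": 0,"ry": 0,"rz": 0,"claw": 1},{"x": 0,"y": 0,"z": 0,"rx": 0,"ry": 0,"rz": 0,"claw": 1},{"x": 0,"y": 0,"z": 0,"rx": 0,"ry": 0,"rz": 0,"claw": 1},{"x": 0,"y": 0,"z": 0,"rx": 0,"ry": 0,"rz": 0,"claw": 1}]}}

```text
time_s: 24.72
ee_pos: [603.7, 256.0, 80.6]
ee_rot: [3.142, 0.0, 0.643]
ft_force: [0.2, 0.3, -2.0]
width: 34.7
```

Emit:
{"name": "jog_arm", "arguments": {"series": [{"x": 0,"y": 0,"z": 0.06,"rx": 0,"ry": 0,"rz": 0,"claw": 1},{"x": 0,"y": 0,"z": 0,"rx": 0,"ry": 0,"rz": 0,"claw": 1},{"x": 0,"y": 0,"z": 0,"rx": 0,"ry": 0,"rz": 0,"claw": 1},{"x": 0,"y": 0,"z": 0,"rx": 0,"ry": 0,"rz": 0,"claw": 1}]}}

```text
time_s: 25.05
ee_pos: [603.8, 256.1, 80.2]
ee_rot: [3.141, -0.0, 0.643]
ft_force: [0.4, 0.1, -1.3]
width: 34.1
```

Emit:
{"name": "jog_arm", "arguments": {"series": [{"x": 0,"y": 0,"z": 0.06,"rx": 0,"ry": 0,"rz": 0,"claw": 1},{"x": 0,"y": 0,"z": 0,"rx": 0,"ry": 0,"rz": 0,"claw": 1},{"x": 0,"y": 0,"z": 0,"rx": 0,"ry": 0,"rz": 0,"claw": 1},{"x": 0,"y": 0,"z": 0,"rx": 0,"ry": 0,"rz": 0,"claw": 1}]}}

```text
time_s: 25.38
ee_pos: [603.9, 256.4, 80.1]
ee_rot: [3.141, -0.001, 0.643]
ft_force: [-1.1, -0.1, 4.0]
width: 34.4
```

Emit:
{"name": "jog_arm", "arguments": {"series": [{"x": 0,"y": 0,"z": -0.03,"rx": 0,"ry": 0,"rz": 0,"claw": 0.12},{"x": 0,"y": 0,"z": 0,"rx": 0,"ry": 0,"rz": 0,"claw": 0.05},{"x": 0,"y": 0,"z": 0,"rx": 0,"ry": 0,"rz": 0,"claw": -0.1},{"x": 0,"y": 0,"z": 0,"rx": 0,"ry": 0,"rz": 0,"claw": -1},{"x": 0,"y": 0,"z": 0,"rx": 0,"ry": 0,"rz": 0,"claw": -1},{"x": 0,"y": 0,"z": 0,"rx": 0,"ry": 0,"rz": 0,"claw": -1},{"x": 0,"y": 0,"z": 0,"rx": 0,"ry": 0,"rz": 0,"claw": -1},{"x": 0,"y": 0,"z": 0,"rx": 0,"ry": 0,"rz": 0,"claw": -1}]}}

```text
time_s: 26.05
ee_pos: [603.7, 256.0, 79.8]
ee_rot: [3.142, 0.0, 0.643]
ft_force: [0.7, 0.3, -0.7]
width: 73.1
```

Emit:
{"name": "jog_arm", "arguments": {"series": [{"x": 0,"y": 0,"z": -1,"rx": 0,"ry": 0,"rz": 0,"claw": -1},{"x": 0,"y": 0,"z": -2.5,"rx": 0,"ry": 0,"rz": 0,"claw": -1},{"x": 0,"y": 0,"z": -3,"rx": 0,"ry": 0,"rz": 0,"claw": -1},{"x": 0,"y": 0,"z": -3,"rx": 0,"ry": 0,"rz": 0,"claw": -1},{"x": 0,"y": 0,"z": -1.7,"rx": 0,"ry": 0,"rz": 0,"claw": -1},{"x": 0,"y": 0,"z": 0,"rx": 0,"ry": 0,"rz": 0,"claw": -1},{"x": 0,"y": 0,"z": 0,"rx": 0,"ry": 0,"rz": 0,"claw": -1},{"x": 0,"y": 0,"z": 0,"rx": 0,"ry": 0,"rz": 0,"claw": -1}]}}

```text
time_s: 26.72
ee_pos: [603.2, 255.6, 191.3]
ee_rot: [3.141, 0.001, 0.643]
ft_force: [-0.3, 0.3, -0.2]
width: 86.6
```

Run:
```python
from h import *
W=ctrl.capture('wrist')
o=ctrl.get_obs();print(o['time_s'],o['ee_pos'].round(2),o['ee_rot'].round(4))
crop(W['color'],260,140,160,130,5,'w20c.png')
```

```text
26.7667 [602.98 255.44 190.64] [-3.1415e+00  2.4000e-03  6.4260e-01]
```

View pics/w20c.png

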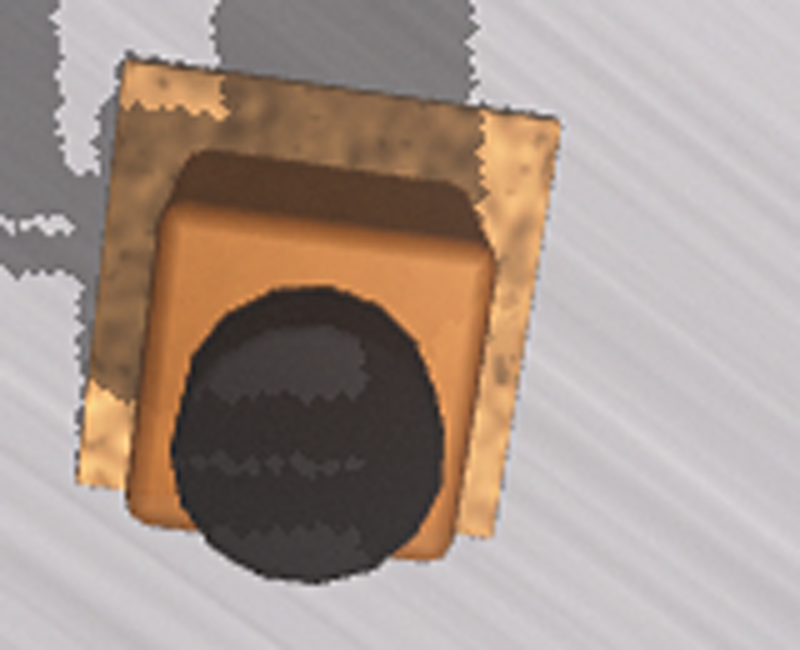

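Emit:
{"name": "jog_arm", "arguments": {"series": [{"x": 0,"y": 0,"z": 0,"rx": 0,"ry": 0,"rz": 6.2,"claw": -1},{"x": 0,"y": 0,"z": 0,"rx": 0,"ry": 0,"rz": 6.2,"claw": -1},{"x": 0,"y": 0,"z": 0,"rx": 0,"ry": 0,"rz": 6.2,"claw": -1},{"x": 0,"y": 0,"z": 0,"rx": 0,"ry": 0,"rz": 6.2,"claw": -1},{"x": 0,"y": 0,"z": 0,"rx": 0,"ry": 0,"rz": 6.2,"claw": -1},{"x": 0,"y": 0,"z": 0,"rx": 0,"ry": 0,"rz": 5.8,"claw": -1},{"x": 0.2,"y": 1.5,"z": 0,"rx": 0,"ry": 0,"rz": 0,"claw": -1},{"x": 0.2,"y": 3,"z": 0,"rx": 0,"ry": 0,"rz": 0,"claw": -1}]}}

```text
time_s: 27.43
ee_pos: [605.9, 214.6, 190.7]
ee_rot: [-3.139, 0.002, 0.01]
ft_force: [0.5, -0.6, 0.7]
width: 87.1
```

Emit:
{"name": "jog_arm", "arguments": {"series": [{"x": 0.2,"y": 3.8,"z": 0,"rx": 0,"ry": 0,"rz": 0,"claw": -1},{"x": 0.2,"y": 3.8,"z": 0,"rx": 0,"ry": 0,"rz": 0,"claw": -1},{"x": 0.2,"y": 3.8,"z": 0,"rx": 0,"ry": 0,"rz": 0,"claw": -1},{"x": 0.2,"y": 3.8,"z": 0,"rx": 0,"ry": 0,"rz": 0,"claw": -1},{"x": 0.2,"y": 3.8,"z": 0,"rx": 0,"ry": 0,"rz": 0,"claw": -1},{"x": 0.2,"y": 3.8,"z": 0,"rx": 0,"ry": 0,"rz": 0,"claw": -1},{"x": 0.2,"y": 3.8,"z": 0,"rx": 0,"ry": 0,"rz": 0,"claw": -1},{"x": 0.2,"y": 3.8,"z": 0,"rx": 0,"ry": 0,"rz": 0,"claw": -1}]}}

```text
time_s: 28.1
ee_pos: [622.5, -96.4, 190.9]
ee_rot: [3.141, 0.002, 0.002]
ft_force: [0.3, -0.3, -0.2]
width: 86.7
```

Emit:
{"name": "jog_arm", "arguments": {"series": [{"x": 0.2,"y": 3.8,"z": 0,"rx": 0,"ry": 0,"rz": 0,"claw": -1},{"x": 0,"y": 3.8,"z": 0,"rx": 0,"ry": 0,"rz": 0,"claw": -1},{"x": 0,"y": 3.5,"z": 0,"rx": 0,"ry": 0,"rz": 0,"claw": -1},{"x": 0,"y": 3,"z": 0,"rx": 0,"ry": 0,"rz": 0,"claw": -1},{"x": 0,"y": 1.5,"z": 0,"rx": 0,"ry": 0,"rz": 0,"claw": -1},{"x": 0,"y": 0.6,"z": 0,"rx": 0,"ry": 0,"rz": 0,"claw": -1},{"x": 0,"y": 0,"z": 0,"rx": 0,"ry": 0,"rz": 0,"claw": -1},{"x": 0,"y": 0,"z": 0,"rx": 0,"ry": 0,"rz": 0,"claw": -1}]}}

```text
time_s: 28.77
ee_pos: [626.0, -252.6, 191.6]
ee_rot: [-3.14, 0.0, 0.003]
ft_force: [0.1, 0.2, -0.7]
width: 87.0
```

Run:
```python
from h import *
for i in range(3):W=ctrl.capture('wrist')
o=ctrl.get_obs();print(o['time_s'],o['ee_pos'].round(2),o['ee_rot'].round(4))
cv2.imwrite('pics/w21.png',W['color'])
```

```text
28.9167 [ 626.41 -251.85  192.09] [-3.1405e+00 -3.0000e-04  4.7000e-03]
```

View pics/w21.png

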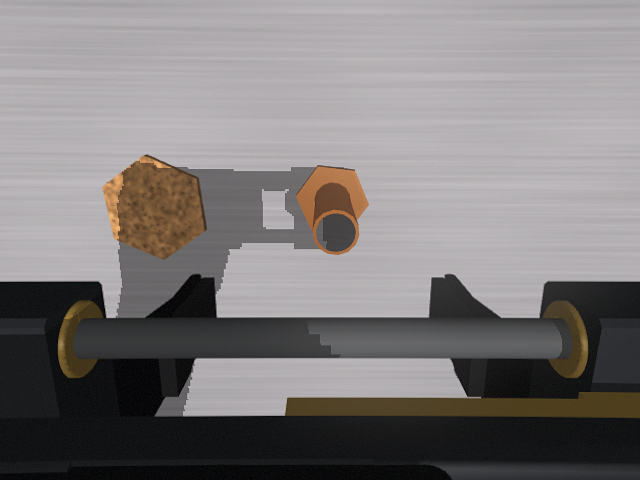

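Hex pad at (155,207), measuring cylinder at (335,232) top, its six-sided foot at (332,195); it's the only one of its kind.

Run:
```python
from h import *
for i in range(3):
    W=ctrl.capture('wrist')
    o=ctrl.get_obs();print(o['time_s'],o['ee_pos'].round(2),o['ee_rot'].round(3))
cs,p,_=ell(W,(288,150,95,115),CK,118);print(cs.min(0),cs.max(0))
print('top rim',rcirc(onplane(W,cs[cs[:,1]>225],118)))
# foot: hexagon vertices -> use foot upper outline at z=10
q=onplane(W,cs[cs[:,1]<205],10);h=cv2.convexHull(q.astype(np.float32)).reshape(-1,2)
a=cv2.approxPolyDP(h.reshape(-1,1,2),3,True).reshape(-1,2);print('foot verts',a.round(1).tolist())
hh=cv2.cvtColor(W['color'],cv2.COLOR_BGR2HSV)
cs,p,_=ell(W,(90,145,130,125),CK,8);M=cv2.moments(p.astype(np.float32).reshape(-1,1,2));print('hex',M['m10']/M['m00'],M['m01']/M['m00'],M['m00'],rcirc(p,6))
```

```text
28.9667 [ 626.37 -252.35  192.13] [-3.141 -0.     0.004]
29.0167 [ 626.27 -252.85  192.11] [-3.141e+00 -0.000e+00  3.000e-03]
29.0667 [ 626.19 -253.35  192.13] [-3.141e+00 -0.000e+00  3.000e-03]
[294 166] [366 254]
top rim (array([ 627.6, -260.5]), 14.8, 1.0)
foot verts [[631.5, -228.89999389648438], [623.5, -232.1999969482422], [623.7000122070312, -291.8999938964844], [651.5999755859375, -280.70001220703125], [656.7000122070312, -247.1999969482422]]
hex 618.812247008627 -104.62607336656781 5877.151690703933 (array([ 618.8, -104.6]), 43.5, 1.0)
```

Emit:
{"name": "jog_arm", "arguments": {"series": [{"x": 0.13,"y": 0.55,"z": 1,"rx": 0,"ry": 0,"rz": 0,"claw": -1},{"x": 0,"y": 0,"z": 2,"rx": 0,"ry": 0,"rz": 0,"claw": -1},{"x": 0,"y": 0,"z": 1.5,"rx": 0,"ry": 0,"rz": 0,"claw": -1},{"x": 0,"y": 0,"z": 0.5,"rx": 0,"ry": 0,"rz": 0,"claw": -1},{"x": 0,"y": 0,"z": 0,"rx": 0,"ry": 0,"rz": 0,"claw": -1},{"x": 0,"y": 0,"z": 0,"rx": 0,"ry": 0,"rz": 0,"claw": -1},{"x": 0,"y": 0,"z": 0,"rx": 0,"ry": 0,"rz": 0,"claw": -1},{"x": 0,"y": 0,"z": 0,"rx": 0,"ry": 0,"rz": 0,"claw": -1}]}}

```text
time_s: 29.73
ee_pos: [627.9, -260.5, 143.0]
ee_rot: [3.141, -0.002, 0.0]
ft_force: [-0.1, -0.4, -0.0]
width: 86.7
```

Run:
```python
from h import *
W=ctrl.capture('wrist')
o=ctrl.get_obs();print(o['time_s'],o['ee_pos'].round(2),o['ee_rot'].round(3))
cv2.imwrite('pics/w22.png',W['color'])
cs,p,_=ell(W,(270,150,120,130),CK,118);print(cs.min(0),cs.max(0))
print('top rim',rcirc(onplane(W,cs[cs[:,1]>235],118)))
```

```text
29.7833 [ 627.84 -260.56  143.01] [ 3.141e+00 -2.000e-03  0.000e+00]
[280 175] [362 279]
top rim (array([ 626.8, -260.6]), 13.5, 0.91)
```

View pics/w22.png

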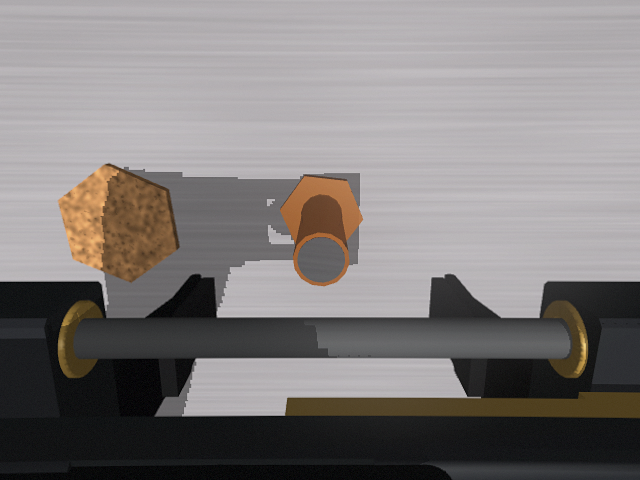

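Cylinder mouth (321,259) is centred between the fingers (mid 322). Descend to z≈85 and close.

Emit:
{"name": "jog_arm", "arguments": {"series": [{"x": -0.04,"y": 0,"z": 1,"rx": 0,"ry": 0,"rz": 0,"claw": -1},{"x": 0,"y": 0,"z": 2,"rx": 0,"ry": 0,"rz": 0,"claw": -1},{"x": 0,"y": 0,"z": 1.8,"rx": 0,"ry": 0,"rz": 0,"claw": -1},{"x": 0,"y": 0,"z": 0.9,"rx": 0,"ry": 0,"rz": 0,"claw": -1},{"x": 0,"y": 0,"z": 0,"rx": 0,"ry": 0,"rz": 0,"claw": -0.3},{"x": 0,"y": 0,"z": 0,"rx": 0,"ry": 0,"rz": 0,"claw": 0},{"x": 0,"y": 0,"z": 0,"rx": 0,"ry": 0,"rz": 0,"claw": 0.1},{"x": 0,"y": 0,"z": 0,"rx": 0,"ry": 0,"rz": 0,"claw": 0.1}]}}

```text
time_s: 30.45
ee_pos: [627.7, -260.6, 86.2]
ee_rot: [3.141, -0.002, 0.0]
ft_force: [0.4, -0.4, 1.0]
width: 68.3
```

Emit:
{"name": "jog_arm", "arguments": {"series": [{"x": 0,"y": 0,"z": 0,"rx": 0,"ry": 0,"rz": 0,"claw": 0.2},{"x": 0,"y": 0,"z": 0,"rx": 0,"ry": 0,"rz": 0,"claw": 0.3},{"x": 0,"y": 0,"z": 0,"rx": 0,"ry": 0,"rz": 0,"claw": 0.4},{"x": 0,"y": 0,"z": 0,"rx": 0,"ry": 0,"rz": 0,"claw": 1},{"x": 0,"y": 0,"z": 0,"rx": 0,"ry": 0,"rz": 0,"claw": 1},{"x": 0,"y": 0,"z": 0,"rx": 0,"ry": 0,"rz": 0,"claw": 1},{"x": 0,"y": 0,"z": 0,"rx": 0,"ry": 0,"rz": 0,"claw": 1},{"x": 0,"y": 0,"z": 0,"rx": 0,"ry": 0,"rz": 0,"claw": 1}]}}

```text
time_s: 31.12
ee_pos: [626.8, -260.3, 84.9]
ee_rot: [-3.142, -0.0, 0.0]
ft_force: [-0.1, 0.4, 0.4]
width: 28.2
```

Emit:
{"name": "jog_arm", "arguments": {"series": [{"x": 0,"y": 0,"z": 0,"rx": 0,"ry": 0,"rz": 0,"claw": 1},{"x": 0,"y": 0,"z": 0,"rx": 0,"ry": 0,"rz": 0,"claw": 1}]}}

```text
time_s: 31.28
ee_pos: [626.8, -260.3, 84.9]
ee_rot: [-3.141, -0.0, 0.0]
ft_force: [1.0, -0.7, 0.8]
width: 28.2
```

Emit:
{"name": "jog_arm", "arguments": {"series": [{"x": 0,"y": 0,"z": -0.5,"rx": 0,"ry": 0,"rz": 0,"claw": 1},{"x": 0,"y": 0,"z": -2,"rx": 0,"ry": 0,"rz": 0,"claw": 1},{"x": 0,"y": 0,"z": -2.5,"rx": 0,"ry": 0,"rz": 0,"claw": 1},{"x": -0.2,"y": -1.5,"z": 0,"rx": 0,"ry": 0,"rz": 0,"claw": 1},{"x": -0.2,"y": -3,"z": 0,"rx": 0,"ry": 0,"rz": 0,"claw": 1},{"x": -0.2,"y": -3,"z": 0,"rx": 0,"ry": 0,"rz": 0,"claw": 1},{"x": -0.2,"y": -3,"z": 0,"rx": 0,"ry": 0,"rz": 0,"claw": 1},{"x": 0,"y": -3,"z": 0,"rx": 0,"ry": 0,"rz": 0,"claw": 1}]}}

```text
time_s: 31.95
ee_pos: [617.5, -123.6, 134.3]
ee_rot: [-3.141, 0.001, 0.0]
ft_force: [0.5, -0.3, -0.8]
width: 28.1
```

Emit:
{"name": "jog_arm", "arguments": {"series": [{"x": 0,"y": -1.6,"z": 0,"rx": 0,"ry": 0,"rz": 0,"claw": 1},{"x": 0,"y": -0.6,"z": 0.5,"rx": 0,"ry": 0,"rz": 0,"claw": 1},{"x": 0,"y": 0,"z": 1,"rx": 0,"ry": 0,"rz": 0,"claw": 1},{"x": 0,"y": 0,"z": 0.5,"rx": 0,"ry": 0,"rz": 0,"claw": 1},{"x": 0,"y": 0,"z": 0,"rx": 0,"ry": 0,"rz": 0,"claw": 1},{"x": 0,"y": 0,"z": 0,"rx": 0,"ry": 0,"rz": 0,"claw": 1},{"x": 0,"y": 0,"z": 0,"rx": 0,"ry": 0,"rz": 0,"claw": 1},{"x": 0,"y": 0,"z": 0,"rx": 0,"ry": 0,"rz": 0,"claw": 1}]}}

```text
time_s: 32.62
ee_pos: [618.9, -104.6, 115.0]
ee_rot: [3.141, -0.001, -0.001]
ft_force: [-0.1, 1.4, -1.9]
width: 28.8
```

Run:
```python
from h import *
for i in range(3):W=ctrl.capture('wrist')
o=ctrl.get_obs();print(o['time_s'],o['ee_pos'].round(2),o['ee_rot'].round(3),o['width'])
cv2.imwrite('pics/w23.png',W['color'])
```

```text
32.7667 [ 618.94 -103.8   115.16] [ 3.141e+00 -1.000e-03 -0.000e+00] 28.29908230880234
```

View pics/w23.png

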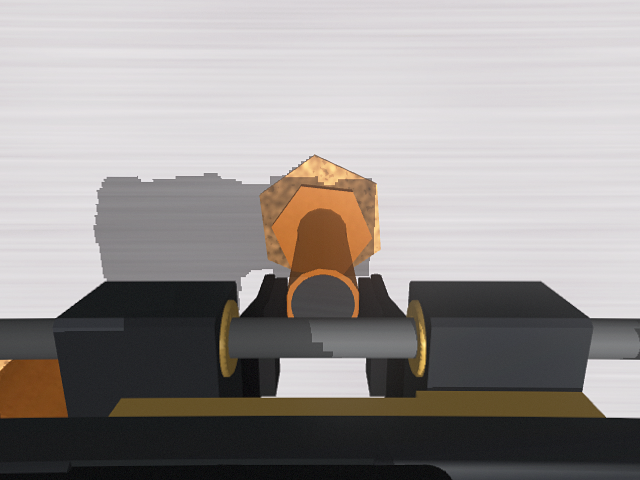

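Run:
```python
from h import *
W=ctrl.capture('wrist');o=ctrl.get_obs();print(o['time_s'],o['ee_pos'].round(2))
crop(W['color'],250,145,140,140,5.5,'w24c.png')
cs,p,_=ell(W,(245,140,150,132),CK,8)
print(rcirc(p[(cs[:,1]<268)],8))
for a,b in(((260,193),(380,250)),((376,184),(266,258))):
    q=onplane(W,[a,b],8);print(q.mean(0).round(1),np.hypot(*(q[0]-q[1])).round(1))
z=o['ee_pos'][2]-84.9
q=onplane(W,[(273,223),(371,234)],z+10);print('foot',z,q.mean(0).round(1),np.hypot(*(q[0]-q[1])).round(1))
```

```text
32.8167 [ 618.87 -103.66  115.13]
(array([ 618.2, -103.6]), 43.0, 1.0)
[ 618.3 -103.8] 94.5
[ 618.4 -102.8] 94.7
foot 30.232602275642805 [ 621.9 -104.6] 62.5
```

```bash
sleep 1
```

```text
(no output)
```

View pics/w24c.png

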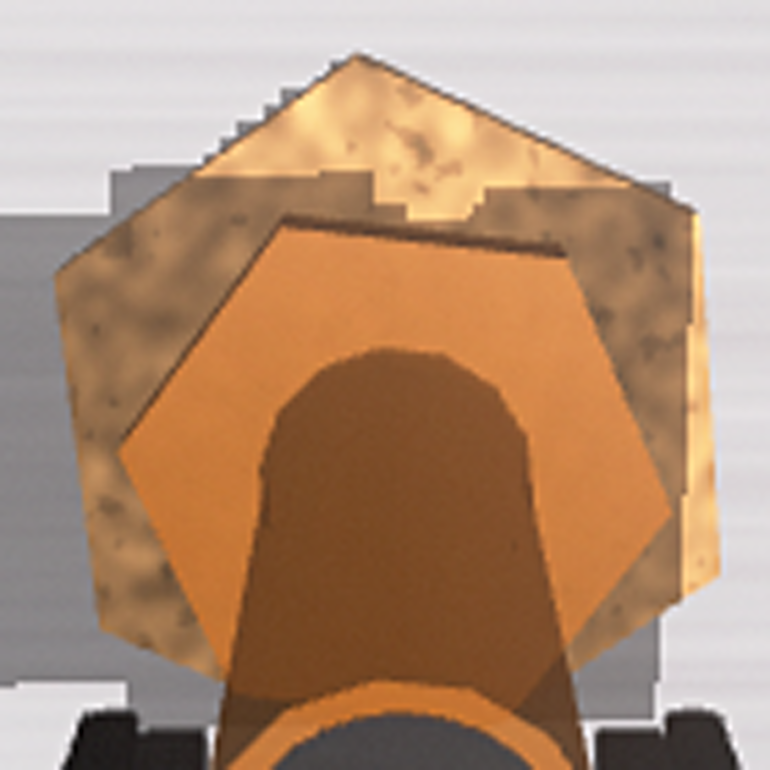

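Emit:
{"name": "jog_arm", "arguments": {"series": [{"x": -0.05,"y": -0.05,"z": 0.6,"rx": 0,"ry": 0,"rz": 0,"claw": 1},{"x": 0,"y": 0,"z": 0.8,"rx": 0,"ry": 0,"rz": 0,"claw": 1},{"x": 0,"y": 0,"z": 0.4,"rx": 0,"ry": 0,"rz": 0,"claw": 1},{"x": 0,"y": 0,"z": 0.2,"rx": 0,"ry": 0,"rz": 0,"claw": 1},{"x": 0,"y": 0,"z": 0,"rx": 0,"ry": 0,"rz": 0,"claw": 1},{"x": 0,"y": 0,"z": 0,"rx": 0,"ry": 0,"rz": 0,"claw": 1},{"x": 0,"y": 0,"z": 0,"rx": 0,"ry": 0,"rz": 0,"claw": 1},{"x": 0,"y": 0,"z": 0,"rx": 0,"ry": 0,"rz": 0,"claw": 1}]}}

```text
time_s: 33.48
ee_pos: [618.5, -102.9, 95.1]
ee_rot: [3.141, -0.001, 0.0]
ft_force: [0.6, -0.2, -1.2]
width: 28.5
```

Emit:
{"name": "jog_arm", "arguments": {"series": [{"x": 0,"y": 0,"z": 0.1,"rx": 0,"ry": 0,"rz": 0,"claw": 1},{"x": 0,"y": 0,"z": 0.06,"rx": 0,"ry": 0,"rz": 0,"claw": 1},{"x": 0,"y": 0,"z": 0,"rx": 0,"ry": 0,"rz": 0,"claw": 1},{"x": 0,"y": 0,"z": 0,"rx": 0,"ry": 0,"rz": 0,"claw": 1},{"x": 0,"y": 0,"z": 0,"rx": 0,"ry": 0,"rz": 0,"claw": 1}]}}

```text
time_s: 33.9
ee_pos: [618.2, -102.9, 93.3]
ee_rot: [3.141, -0.0, 0.0]
ft_force: [-0.4, 0.1, -2.2]
width: 28.4
```

Emit:
{"name": "jog_arm", "arguments": {"series": [{"x": 0,"y": 0,"z": 0.04,"rx": 0,"ry": 0,"rz": 0,"claw": 1},{"x": 0,"y": 0,"z": 0,"rx": 0,"ry": 0,"rz": 0,"claw": 1},{"x": 0,"y": 0,"z": 0,"rx": 0,"ry": 0,"rz": 0,"claw": 1},{"x": 0,"y": 0,"z": 0,"rx": 0,"ry": 0,"rz": 0,"claw": 1}]}}

```text
time_s: 34.23
ee_pos: [618.3, -102.9, 92.9]
ee_rot: [3.142, -0.0, 0.0]
ft_force: [0.2, -0.0, -1.4]
width: 28.0
```

Emit:
{"name": "jog_arm", "arguments": {"series": [{"x": 0,"y": 0,"z": 0.04,"rx": 0,"ry": 0,"rz": 0,"claw": 1},{"x": 0,"y": 0,"z": 0,"rx": 0,"ry": 0,"rz": 0,"claw": 1},{"x": 0,"y": 0,"z": 0,"rx": 0,"ry": 0,"rz": 0,"claw": 1},{"x": 0,"y": 0,"z": 0,"rx": 0,"ry": 0,"rz": 0,"claw": 1}]}}

```text
time_s: 34.57
ee_pos: [618.5, -102.8, 92.9]
ee_rot: [3.142, -0.001, 0.0]
ft_force: [-0.6, -0.7, 2.5]
width: 28.5
```

Contact (force up by about 4 N). Release slowly, then rise.

Emit:
{"name": "jog_arm", "arguments": {"series": [{"x": 0,"y": 0,"z": -0.02,"rx": 0,"ry": 0,"rz": 0,"claw": 0.28},{"x": 0,"y": 0,"z": 0,"rx": 0,"ry": 0,"rz": 0,"claw": 0.2},{"x": 0,"y": 0,"z": 0,"rx": 0,"ry": 0,"rz": 0,"claw": 0},{"x": 0,"y": 0,"z": 0,"rx": 0,"ry": 0,"rz": 0,"claw": -1},{"x": 0,"y": 0,"z": 0,"rx": 0,"ry": 0,"rz": 0,"claw": -1},{"x": 0,"y": 0,"z": 0,"rx": 0,"ry": 0,"rz": 0,"claw": -1},{"x": 0,"y": 0,"z": 0,"rx": 0,"ry": 0,"rz": 0,"claw": -1},{"x": 0,"y": 0,"z": 0,"rx": 0,"ry": 0,"rz": 0,"claw": -1}]}}

```text
time_s: 35.23
ee_pos: [618.2, -102.9, 92.6]
ee_rot: [3.142, 0.0, 0.0]
ft_force: [-0.1, 0.2, -0.9]
width: 67.1
```

Emit:
{"name": "jog_arm", "arguments": {"series": [{"x": 0,"y": 0,"z": -1,"rx": 0,"ry": 0,"rz": 0,"claw": -1},{"x": 0,"y": 0,"z": -2.5,"rx": 0,"ry": 0,"rz": 0,"claw": -1},{"x": 0,"y": 0,"z": -3,"rx": 0,"ry": 0,"rz": 0,"claw": -1},{"x": 0,"y": 0,"z": -3,"rx": 0,"ry": 0,"rz": 0,"claw": -1},{"x": 0,"y": 0,"z": -1.5,"rx": 0,"ry": 0,"rz": 0,"claw": -1},{"x": 0,"y": 0,"z": 0,"rx": 0,"ry": 0,"rz": 0,"claw": -1},{"x": 0,"y": 0,"z": 0,"rx": 0,"ry": 0,"rz": 0,"claw": -1},{"x": 0,"y": 0,"z": 0,"rx": 0,"ry": 0,"rz": 0,"claw": -1}]}}

```text
time_s: 35.9
ee_pos: [617.4, -103.0, 201.8]
ee_rot: [3.142, 0.002, 0.0]
ft_force: [0.6, -0.9, 0.0]
width: 87.1
```

Run:
```python
from h import *
W=ctrl.capture('wrist')
o=ctrl.get_obs();print(o['time_s'],o['ee_pos'].round(2),o['ee_rot'].round(3),o['width'])
cv2.imwrite('pics/w25.png',W['color'])
```

```text
35.95 [ 617.1  -102.98  201.25] [-3.141e+00  3.000e-03  0.000e+00] 87.00124460183848
```

View pics/w25.png

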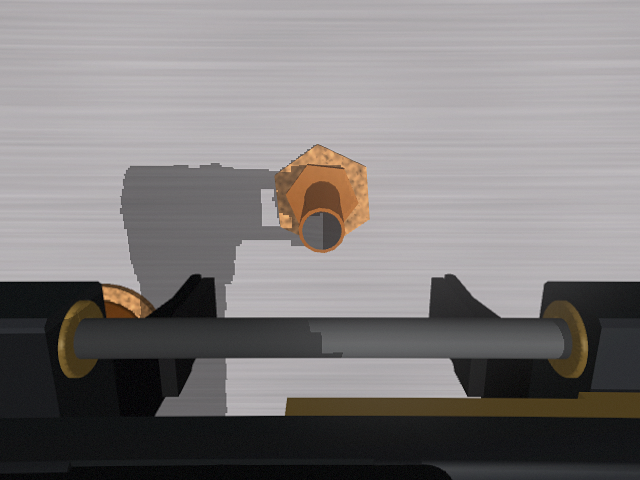

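Emit:
{"name": "jog_arm", "arguments": {"series": [{"x": 0,"y": 1.5,"z": -1,"rx": 0,"ry": 0,"rz": 0,"claw": -1},{"x": 0,"y": 3.5,"z": -1,"rx": 0,"ry": 0,"rz": 0,"claw": -1},{"x": 0,"y": 3.5,"z": 0,"rx": 0,"ry": 0,"rz": 0,"claw": -1},{"x": 0,"y": 3.5,"z": 0,"rx": 0,"ry": 0,"rz": 0,"claw": -1},{"x": 0,"y": 3.5,"z": 0,"rx": 0,"ry": 0,"rz": 0,"claw": -1},{"x": 0,"y": 3.5,"z": 0,"rx": 0,"ry": 0,"rz": 0,"claw": -1},{"x": 0,"y": 3.5,"z": 0,"rx": 0,"ry": 0,"rz": 0,"claw": -1},{"x": 0,"y": 3.5,"z": 0,"rx": 0,"ry": 0,"rz": 0,"claw": -1}]}}

```text
time_s: 36.62
ee_pos: [617.2, -364.3, 220.7]
ee_rot: [-3.14, 0.003, 0.0]
ft_force: [1.1, -0.3, 0.0]
width: 87.1
```

Emit:
{"name": "jog_arm", "arguments": {"series": [{"x": 0,"y": 3,"z": 0,"rx": 0,"ry": 0,"rz": 0,"claw": -1},{"x": 0,"y": 1.5,"z": 0,"rx": 0,"ry": 0,"rz": 0,"claw": -1},{"x": 0,"y": 0,"z": 0,"rx": 0,"ry": 0,"rz": 0,"claw": -1},{"x": 0,"y": 0,"z": 0,"rx": 0,"ry": 0,"rz": 0,"claw": -1},{"x": 0,"y": 0,"z": 0,"rx": 0,"ry": 0,"rz": 0,"claw": -1},{"x": 0,"y": 0,"z": 0,"rx": 0,"ry": 0,"rz": 0,"claw": -1}]}}

```text
time_s: 37.12
ee_pos: [619.3, -404.8, 222.7]
ee_rot: [-3.14, -0.0, 0.004]
ft_force: [-0.0, 0.2, -0.8]
width: 87.0
```

Run:
```python
from h import *
T=ctrl.capture('top');S=ctrl.capture('side');o=ctrl.get_obs();print(o['time_s'],o['ee_pos'].round(1))
crop(T['color'],100,150,350,180,2.2,'t26.png');crop(S['color'],180,110,260,300,2,'s26.png')
t0=cv2.imread('pics/top0.png');s0=cv2.imread('pics/side0.png')
for n,a,b,box in(('big bk top',t0,T['color'],(108,190,50,45)),('big bk side',s0,S['color'],(195,350,55,65)),('jar side',s0,S['color'],(345,125,30,35)),('blue top',t0,T['color'],(354,272,30,28)),('red side',s0,S['color'],(383,155,34,46)),('blue side',s0,S['color'],(364,192,28,40))):
    x,y,w,h=box;print(n,cv2.absdiff(a,b)[y:y+h,x:x+w].mean().round(2))
```

```text
37.2167 [ 619.1 -405.7  223.1]
big bk top 12.2
big bk side 3.31
jar side 3.41
blue top 15.69
red side 2.89
blue side 10.25
```

View pics/t26.png

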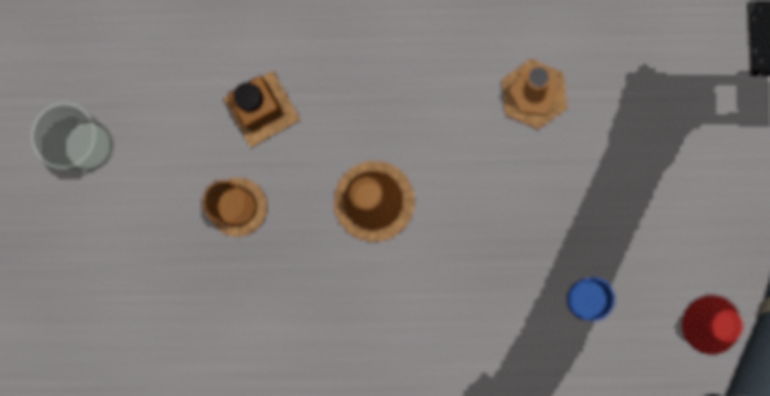

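View pics/s26.png

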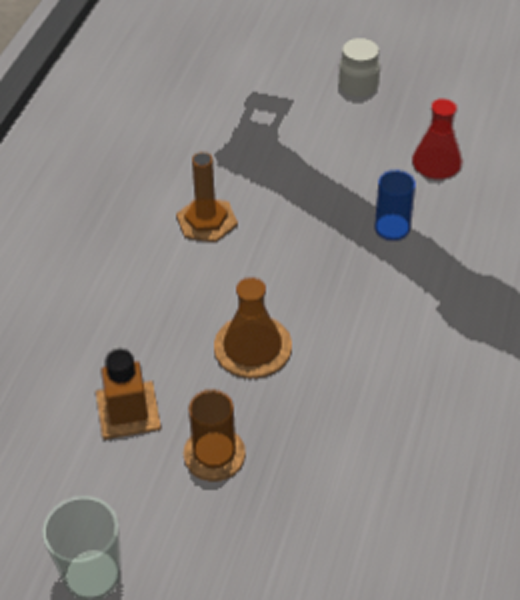

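Run:
```python
from h import *
T=ctrl.capture('top');S=ctrl.capture('side')
t0=cv2.imread('pics/top0.png');s0=cv2.imread('pics/side0.png')
for n,a,b,box in(('big bk top',t0,T['color'],(108,190,50,45)),('big bk side',s0,S['color'],(195,350,55,65)),('jar side',s0,S['color'],(345,125,30,35)),('square pad area none',t0,T['color'],(354,272,30,28))):
    x,y,w,h=box;g=lambda i:cv2.cvtColor(i[y-5:y+h+5,x-5:x+w+5],cv2.COLOR_BGR2GRAY)
    A,B=g(a),g(b)[5:-5,5:-5]
    m=cv2.matchTemplate(A,B,cv2.TM_CCOEFF_NORMED);_,v,_,l=cv2.minMaxLoc(m);print(n,v,'offset',l[0]-5,l[1]-5,(B.mean()-A.mean()).round(1))
# offsets of vessels vs pads from top view, top features at height +8
def cen(c,box,cond):
    x,y,w,h=box;hs=cv2.cvtColor(c['color'][y:y+h,x:x+w],cv2.COLOR_BGR2HSV);m=cond(hs).astype(np.uint8);k,l,st,ce=cv2.connectedComponentsWithStats(m);i=1+st[1:,4].argmax();return ce[i]+[x,y]
V=lambda a,b,c,d:(lambda h:(h[...,2]>=a)&(h[...,2]<b)&(h[...,1]>=c)&(h[...,1]<d))
cap=cen(T,(200,180,28,26),V(0,45,0,256));print('cap top',onplane(T,cap,112),'side',onplane(S,cen(S,(228,280,26,26),V(0,45,0,256)),100), 'pad top-cam 601.7 256.4')
cyl=cen(T,(338,178,14,14),V(0,98,0,90));print('cyl',onplane(T,cyl,126),'pad 617.8 -100.4')
fl=cen(T,(255,228,24,20),V(112,256,110,256));print('flask',fl,onplane(T,fl,123),'pad 479 108.9')
```

```text
big bk top 0.9990396499633789 offset 0 0 9.1
big bk side 0.9995297789573669 offset 0 0 0.9
jar side 0.999812662601471 offset 0 0 -0.5
square pad area none 0.726638674736023 offset 0 0 -14.4
cap top [[600.30730591 255.04514069]] side [[602.58297192 256.47339296]] pad top-cam 601.7 256.4
cyl [[ 619.13299115 -100.8027164 ]] pad 617.8 -100.4
flask [266.17307692 237.46794872] [[479.42600748 108.55787941]] pad 479 108.9
```

Every vessel is within about 2 mm of its pad centre, and the bystanders have not moved. Handing in.

Run:
```python
from workcell import ctrl
print(ctrl.finish_job())
```

```text
the job is handed in; nothing more can be done
None
```

I placed all four amber vessels upright on their matching cork pads, in the order you listed them. I handed the job in at about 37 s on the robot's clock. The red and blue look-alikes were left alone.

**Last checks**
- **Centring:** In the top view, the flask, bottle cap and cylinder are each within about 2 mm of their pad centres. I checked the beaker's centring only in the wrist picture, where its foot was less than 1 px off the pad's centre column.
- **Bottle angle:** The measured angles put the bottle within about 0.2° of parallel to its pad.
- **Set-down and bystanders:** Every vessel was lowered to light contact before release, and none tipped. The big clear beaker and the white jar show no shift from the first pictures.

**Checks that disagreed**
- **Cameras:** The top and side cameras put the pads and vessels about 2–3 mm further toward +y than the wrist camera did. I used the wrist camera and compared each vessel with its pad directly.
- **Gripper width:** It read about 2 mm less than the stated size on the beaker, cap and tube, but 3 mm more than the flask's neck. The flask was therefore probably held by its rim. It stayed steady in the grip and was set down cleanly.

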